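# Fetch the spare bushes from under the cabinet with the scoop

### The job

Three small steel bushes lie at the back of the open bin under the low spares cabinet, out of reach of a hand. Take the long-handled scoop, reach in under the cabinet without striking its overhanging upper part, gather all three, tip the scoop back to bring them over the bin's front lip, and tip them out into the open wooden tray. Do not touch the bushes with the gripper, leave the other parts on the table undisturbed, and finally lay the scoop flat on the table clear of the cabinet and let go of it.

Things in the scene. Friction and masses are not known exactly. Their poses are not given: they have to be found in the camera images.
- cabinet: Fixed wooden spares cabinet, lower part: open bin, 164 deep (x) x 146 wide. Origin: centre of underside, on the table; +x to its back, open front at -x. Bin floor 4 mm above origin; inside from x=-76 (lip) to x=+74 (back wall), y -63 to +63. Front face at x=-82.
- bin_lip (a point): Middle of the top edge of the bin's front retaining lip (6 mm thick, x=-82 to -76 in the cabinet's frame); 18 mm above the table, 14 above the bin floor.
- bin_back (a point): Where the bin floor meets the inner face of the solid back wall, at mid-width: x=+74, z=4 in the cabinet's frame.
- hood: Overhanging upper part of the cabinet, a closed block with two drawer fronts over the whole bin, its front flush with the lip. Origin: centre of its underside, 76 mm above the table (72 over the bin floor, 58 over the lip). Top 190 mm above the table; the uppermost 12 mm (dark top board) project 5 mm in front, 8 at the sides.
- scoop: Loose steel scoop, 0.3 kg, long handle; lies flat at first. Origin: underside of the pan at mid-length; +x to the open nose, z up. Pan 72 long (x -36 to +36), 96 wide, back wall 26 tall, sides 22 (12 near the nose), floor 2 thick, slippery. Nose edge 1.5 thick, rising to a ridge 3.2 high at x=+28: bushes settle behind it once the nose is tipped up 10 degrees, and all roll out by 45 degrees down.
- scoop_nose (a point): Middle of the pan's front edge, on its underside: x=+36, z=0 in the scoop's frame.
- scoop_grip (a point): Where to hold the scoop: x=-159, z=73 in its frame, on a wooden grip 18 wide (y), 22 tall. The handle rises backwards at 25 degrees from x=-36, z=16; grip from x=-114 to its end at x=-174. With the nose at the bin's back wall this point is only 39 mm before the cabinet's front, so the gripper must lean back, away from the nose, 25 to 40 degrees.
- tray: Fixed open wooden tray, 130 (x) x 135 (y) x 40 tall, walls and floor 5 mm. Origin: centre of its underside. It stands on one side of the cabinet, the scoop on the other.
- bush_a: Turned steel bush lying on its side on the bin floor, a chamfered round rod 30 long, 20 across, about 60 g, in the rear row, to the cabinet's left (+y); it can roll. Origin at its middle; its own y runs along the axis.
- bush_b: Turned steel bush lying on its side on the bin floor, a chamfered round rod 30 long, 20 across, about 60 g, in the rear row, to its right (-y); it can roll. Origin at its middle; its own y runs along the axis.
- bush_c: Turned steel bush lying on its side on the bin floor, a chamfered round rod 30 long, 20 across, about 60 g, just in front of those two; it can roll. Origin at its middle; its own y runs along the axis.
- reglet: Loose brass rule block 54 x 18 x 22 tall, a bystander in front of the cabinet; origin at the centre of its underside.
- spacer: Loose metal furniture block with H ends, 50 x 82 x 26 tall, a bystander at the right edge, beside the near half of the table; origin at the centre of its underside.
- block: Loose plain metal furniture block 50 x 26 x 22 tall, a bystander behind and to the left of the cabinet; origin at the centre of its underside.
- quoin: Loose toothed iron quoin 44 x 20 x 18 tall, a bystander on the right near the robot; origin at the centre of its underside.

How it is judged:
On the way:
1. at least one bush lies in the scoop's pan, brought out in front of the cabinet (((x of bush_a in the frame of scoop between -0.04 and 0.036 m and y of bush_a in the frame of scoop between -0.048 and 0.048 m and z of bush_a in the frame of scoop between 0 and 0.04 m and x of bush_a in the frame of cabinet below -0.1 m) or (x of bush_b in the frame of scoop between -0.04 and 0.036 m and y of bush_b in the frame of scoop between -0.048 and 0.048 m and z of bush_b in the frame of scoop between 0 and 0.04 m and x of bush_b in the frame of cabinet below -0.1 m) or (x of bush_c in the frame of scoop between -0.04 and 0.036 m and y of bush_c in the frame of scoop between -0.048 and 0.048 m and z of bush_c in the frame of scoop between 0 and 0.04 m and x of bush_c in the frame of cabinet below -0.1 m))), for 0.2 s.
At the end, for the whole second after the job is handed in: All three bushes lie at rest inside the wooden tray (centres within its walls and below 35 mm above its underside), and the scoop lies still and flat on the table (pan origin under 10 mm high, tilt under 0.12 rad), at least 100 mm from the cabinet's centre (x of bush_a in the frame of tray between -0.062 and 0.062 m and y of bush_a in the frame of tray between -0.065 and 0.065 m and z of bush_a in the frame of tray between 0 and 0.035 m and linear speed of each of bush_a, bush_b, bush_c below 0.05 m/s and x of bush_b in the frame of tray between -0.062 and 0.062 m and y of bush_b in the frame of tray between -0.065 and 0.065 m and z of bush_b in the frame of tray between 0 and 0.035 m and x of bush_c in the frame of tray between -0.062 and 0.062 m and y of bush_c in the frame of tray between -0.065 and 0.065 m and z of bush_c in the frame of tray between 0 and 0.035 m and height (world z) of scoop below 0.01 m and angle between scoop's own z axis and vertical below 0.12 rad and horizontal distance between scoop and cabinet above 0.1 m and linear speed of scoop below 0.03 m/s); the robot touches nothing.
It fails at once if the cabinet's upper part struck with more than 2 N, by the scoop, the gripper or the arm (contact force between anything else and hood above 2 N).
It fails at once if a bush touched by the fingers (contact force between the fingers and bush_a above 0.5 N or contact force between the fingers and bush_b above 0.5 N or contact force between the fingers and bush_c above 0.5 N).
It fails at once if a bystander (brass rule, H-ended furniture, plain furniture block, iron quoin) moved by more than 20 mm (distance of any of reglet, spacer, block, quoin from where it was at the start of the episode above 0.02 m).
It also fails if it takes over 72 s, if anything falls off the work surface, if the arm or the gripper's body presses on something with over 40 N, if the wrist force passes 120 N, or if a joint passes its speed limit or range.

### The arm

A 7-joint arm with a two-finger parallel gripper is mounted at the origin on a cart in front of the work surface, level with it; the furniture and walls round the work are solid. World frame = base frame: x ahead of the robot, y to its left, z up, the work surface at z = 0. Lengths are in m, angles in rad, forces in N, time in s.
With the tool pointing down it reaches from about 0.375 to 0.925 m from the base axis. Payload 3.1 kg.
Tool frame: the origin (TCP) lies between the finger pads; the fingertips stand 19 mm ahead of it and the grasp point (between the pads) is the TCP; z points along the fingers, y is the direction in which the jaws open and shut (so a half turn about z gives the same grasp; the last joint's range is limited). The gripper opens to 85 mm and grips with 20 to 120 N. Pads are 22 mm wide; open, the fingers measure 114 mm over their backs; the gripper's body (76 mm by 85 mm) begins 54 mm behind the grasp point. The pads swing forward as they close: fully open they stand 13 mm farther back than shut.
Start: joints at [1.03, 0.383, 0.044, 1.598, -0.018, 1.161, -0.05], TCP at [0.279, -0.587, 0.25] pointing down, gripper open.
Joint ranges: [-2.61, 2.61], [-0.41, 2.15], [-1.48, 1.57], [0, 2.5], [-1.57, 4.71], [0.05, 1.97], [-2.85, 2.85]. Speed limits (rad/s): [2.79, 2.79, 3.14, 3.14, 3.14, 3.14, 3.14].

### API

Orientations are given as a unit quaternion [x, y, z, w].
In Python, from bench import move_ptp, movel, move_j, move_gripper, pause, inverse_kinematics, read_camera, camera_params, MotionError, sign_off, look_for, tip_of, read_time_s, read_qpos, read_joint_vel, read_effort, read_eef_pos, read_tcp_rot, read_ft_force, read_ft_torque, read_finger_gap gives the robot as it stands. Calls block until the motion is done:
- move_ptp(position, orientation): joint-space move of the TCP to a pose.
- movel(position, orientation=None, speed=0.15): straight line of the TCP; orientation=None keeps the orientation; speed is the mean speed in m/s.
- move_j(angles): joint-space move.
- move_gripper(opening, effort=None): finger opening in m; effort is the grip in N (None keeps the last); returns when the fingers have stopped.
- pause(seconds).
- inverse_kinematics(position, orientation): joint angles nearest the present ones, or None.
- read_camera(name): name is "scene" or "top"; returns the picture (420x560x3 uint8, red, green, blue); there is no depth.
- camera_params(name): a dict with "K" (3x3 intrinsics, pixels), "dist_coeffs" ([k1, k2, p1, p2, k3] as OpenCV has them; the pictures are not rectified), "camera_from_world" (4x4, takes a point from world to camera coordinates). Camera axes: x right, y down, z forward; pixel columns grow to the right and rows downward; lengths in m; the calibration is good to about 2 mm. A picture is of the moment at which its call begins. camera_params takes no time and is no camera call.
A pose or a line that the arm cannot do raises MotionError and nothing moves.
- sign_off(): hands the job in, once; it reports no verdict.
Trained networks look in the newest picture that a camera, given by its name, has taken for a name from the list of things; names that differ only in an ending like _2 or _b are one class to them, and where a whole thing is asked for, a point or a joint stands for the part that bears it (a point fixed in the world has none). Each returns a list of dicts, best first, with "confidence" (0 to 1); they miss things now and then, are a little off and sometimes report something else, mostly with a low value. They report only what shows in the picture. A call takes as long as a camera call.
- look_for(camera, name): "at" ([column, row] in pixels, amid what is visible of it).
- tip_of(camera, name): "at" ([column, row] in pixels: a listed point, or the origin of a listed thing).
Readings, each from a call of its own:
- read_time_s(): time.
- read_qpos(): joint angles.
- read_joint_vel(): joint speeds.
- read_effort(): joint torques, N m.
- read_eef_pos(): TCP position.
- read_tcp_rot(): TCP orientation.
- read_ft_force(): force on the tool from outside, world axes, zero at the start.
- read_ft_torque(): the same for the moment, N m.
- read_finger_gap(): finger opening in m.
Only numpy, scipy, OpenCV 4.12 (cv2) and the standard library are available. Lean on these libraries where they do the work, as an engineer would, in place of code of your own. Each camera call takes 0.05 s, during which the arm holds its last target. There are 200 camera calls.

## Working session

There is one attempt and no reset: what is moved stays moved. The work goes in short steps, each a Python script; the robot and the scene stay as the last script left them, time stands still between calls to the robot, and variables do not carry over. Pictures are saved under pics/ and viewed, about 8 in all and at most 12, crops included, and the job is handed in when it is done.

```bash
mkdir -p pics; ls
python3 - <<'E'
from bench import *
import cv2,numpy as np
for c in ("scene","top"):
    im=read_camera(c); cv2.imwrite(f"pics/{c}0.png",im[:,:,::-1])
    p=camera_params(c); print(c,np.round(p["K"],1).tolist(),np.round(p["dist_coeffs"],4),np.round(p["camera_from_world"],4).tolist())
    for n in ["cabinet","bin_lip","bin_back","hood","scoop","scoop_nose","scoop_grip","tray","bush_a","reglet","spacer","block","quoin"]:
        print(n,[(np.round(d["at"]).astype(int).tolist(),round(d["confidence"],2)) for d in tip_of(c,n)[:4]])
print(read_time_s(),read_eef_pos(),read_tcp_rot())
E
```

```text
pics
scene [[445.5, 0.0, 274.8], [0.0, 445.5, 202.6], [0.0, 0.0, 1.0]] [-0.023  0.     0.     0.     0.   ] [[-0.9334, 0.3581, 0.0221, 0.5294], [0.2075, 0.5891, -0.781, -0.0317], [-0.2927, -0.7244, -0.6241, 1.284], [0.0, 0.0, 0.0, 1.0]]
cabinet [([244, 237], 0.63)]
bin_lip []
bin_back [([215, 237], 0.84)]
hood [([243, 212], 0.82)]
scoop [([299, 300], 0.58), ([245, 311], 0.49)]
scoop_nose [([279, 310], 0.59)]
scoop_grip [([363, 256], 0.65)]
tray []
bush_a []
reglet [([339, 224], 0.5)]
spacer [([276, 162], 0.56)]
block [([246, 307], 0.97)]
quoin [([317, 189], 0.53), ([364, 256], 0.26)]
top [[513.1, 0.0, 283.8], [0.0, 513.1, 215.1], [0.0, 0.0, 1.0]] [-0.0258  0.      0.      0.      0.    ] [[-0.4429, -0.8964, -0.0166, 0.1995], [-0.6968, 0.3558, -0.6228, 0.4449], [0.5642, -0.2643, -0.7822, 1.1112], [0.0, 0.0, 0.0, 1.0]]
cabinet [([262, 213], 0.83), ([328, 198], 0.55)]
bin_lip [([271, 230], 0.77), ([385, 224], 0.59)]
bin_back []
hood [([264, 194], 0.66)]
scoop [([188, 255], 0.94)]
scoop_nose [([184, 242], 0.79), ([294, 285], 0.51), ([328, 200], 0.16)]
scoop_grip [([212, 282], 0.79)]
tray []
bush_a []
reglet [([293, 284], 0.59)]
spacer [([385, 225], 0.75)]
block [([186, 223], 0.44)]
quoin [([189, 258], 0.74), ([344, 260], 0.53)]
1.4 [ 0.2785087  -0.58728948  0.25025022] [ 9.75591474e-01  2.19593431e-01  3.26417240e-06 -2.66341993e-05]
```

View pics/scene0.png

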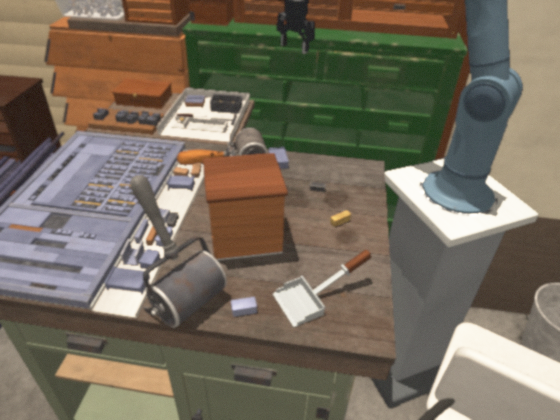

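View pics/top0.png

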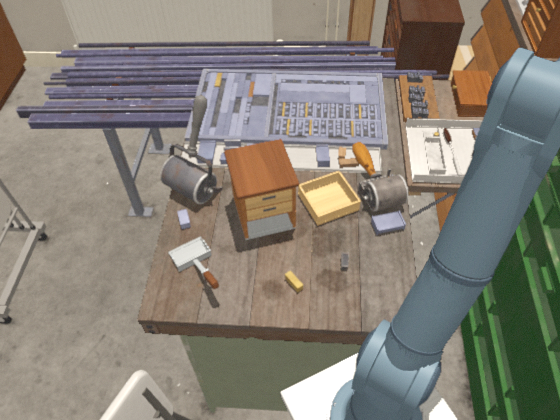

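Scene: cabinet around (244,205), scoop pan (299,300) with grip (363,256), reglet (340,217); the tray is hidden behind the cabinet. Top: tray (330,197), cabinet (265,190), scoop (190,253), grip (211,281), all in view. I'll zoom in for corners next.

Run:
```python
import cv2,numpy as np
def crop(f,x0,y0,w,h,s):
    im=cv2.imread(f)[y0:y0+h,x0:x0+w]; im=cv2.resize(im,None,fx=s,fy=s,interpolation=cv2.INTER_CUBIC)
    for u in range((x0+9)//10*10,x0+w,10):
        cv2.line(im,((u-x0)*s,0),((u-x0)*s,6 if u%50 else 14),(0,255,255),1)
        if u%20==0: cv2.putText(im,str(u),((u-x0)*s-10,18),0,.35,(0,255,255),1)
    for v in range((y0+9)//10*10,y0+h,10):
        cv2.line(im,(0,(v-y0)*s),(6,(v-y0)*s),(0,255,255),1)
        if v%20==0: cv2.putText(im,str(v),(8,(v-y0)*s+4),0,.35,(0,255,255),1)
    return im
cv2.imwrite("pics/topz.png",crop("pics/top0.png",162,138,200,150,4))
cv2.imwrite("pics/scenez.png",crop("pics/scene0.png",195,150,190,180,4)[:600] if 0 else crop("pics/scene0.png",195,148,185,148+37-0-0,4)[:740] if 0 else crop("pics/scene0.png",190,150,200,150,4) if 0 else cv2.resize(crop("pics/scene0.png",195,150,185,180,4),(617,600)))
```

```text
(no output)
```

View pics/topz.png

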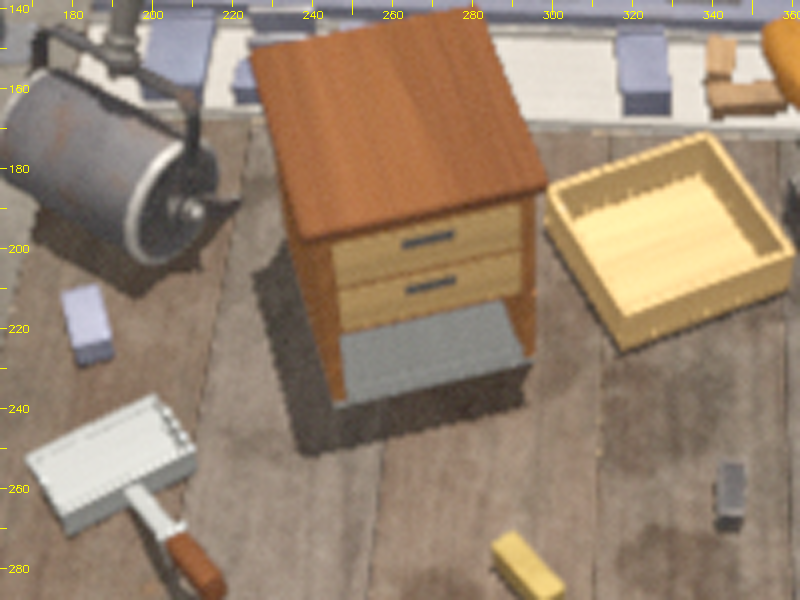

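View pics/scenez.png

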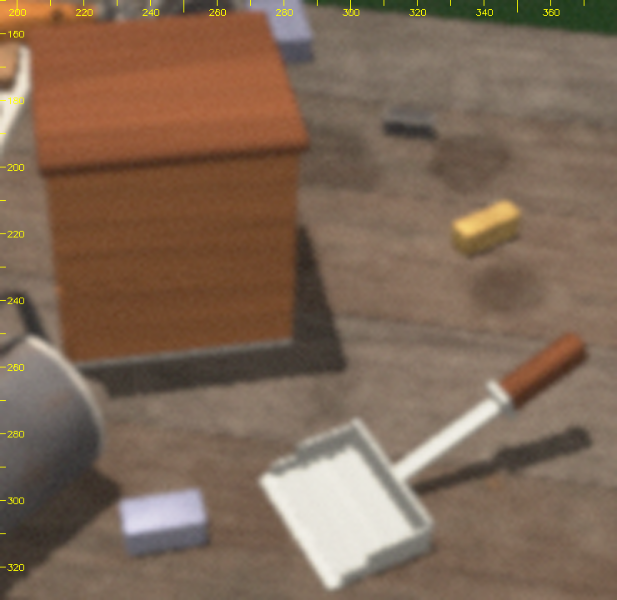

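Corners are readable in both crops (board, tray rim, pan, grip). Now I'll fit planar poses.

```bash
cat > fit.py <<'E'
import numpy as np,cv2
from scipy.optimize import least_squares
from bench import camera_params
P={c:camera_params(c) for c in("scene","top")}
def proj(c,X):
    p=P[c];T=np.array(p["camera_from_world"]);r,_=cv2.Rodrigues(T[:3,:3])
    return cv2.projectPoints(np.float64(X).reshape(-1,1,3),r,T[:3,3],np.array(p["K"],float),np.array(p["dist_coeffs"],float))[0][:,0]
def place(q,X):
    c,s=np.cos(q[2]),np.sin(q[2]);X=np.float64(X)
    return np.c_[q[0]+c*X[:,0]-s*X[:,1],q[1]+s*X[:,0]+c*X[:,1],X[:,2]+(q[3] if len(q)>3 else 0)]
def fit(obs,q0,free_z=False):
    f=lambda q:np.concatenate([(proj(c,place(q,[X]))[0]-uv) for c,X,uv in obs])
    best=min((least_squares(f,list(q0[:2])+[a]+([0.] if free_z else []),loss="soft_l1",x_scale=[.01,.01,.1]+([.01] if free_z else [])) for a in np.arange(-3,3.2,.7)),key=lambda r:r.cost)
    return best.x,f(best.x).reshape(-1,2)
E
cat > run1.py <<'E'
from fit import *
Z=lambda u,v:(162+u/4,138+v/4)
S=lambda u,v:(195+u/3.335,150+v/3.335)
mm=lambda *a:np.array(a)/1000
cab=[("top",mm(-87,81,190),Z(301,240)),("top",mm(-87,-81,190),Z(546,187)),("top",mm(-82,73,0),Z(337,406)),
("scene",mm(-87,81,190),S(306,142)),("scene",mm(-87,-81,190),S(265,14)),("scene",mm(-82,73,0),S(292,342)),("scene",mm(82,73,0),S(68,360))]
tray=[("top",mm(65,67.5,40),Z(546,190)),("top",mm(65,-67.5,40),Z(708,133)),("top",mm(-65,-67.5,40),Z(795,253)),("top",mm(-65,67.5,40),Z(622,320)),("top",mm(-65,67.5,0),Z(625,352))]
sc=[("top",mm(36,48,6),Z(26,460)),("top",mm(36,-48,12),Z(155,395)),("top",mm(-36,48,26),Z(68,508)),("top",mm(-36,-48,26),Z(195,448)),("top",mm(-36,48,0),Z(68,534)),("top",mm(-159,0,73),(212,282)),("top",mm(-174,0,80),Z(215,590)),
("scene",mm(36,48,0),S(333,588)),("scene",mm(36,-48,6),S(262,482)),("scene",mm(-36,-48,26),S(358,420)),("scene",mm(-36,48,26),S(432,520)),("scene",mm(-36,48,0),S(430,550)),("scene",mm(-159,0,73),(363,256)),("scene",mm(-174,0,80),S(580,345))]
for n,o,q0 in(("cab",cab,(.6,0)),("tray",tray,(.6,-.2)),("scoop",sc,(.5,.2))):
  for fz in(False,True):
    q,r=fit(o,q0,fz);print(n,np.round(q,4),"yaw",round(np.degrees(q[2]),1));print(np.round(r,1).tolist())
# bystanders by triangulation-on-plane (z=mid height) from both cams
def ray(c,uv,z):
    return least_squares(lambda x:proj(c,[[x[0],x[1],z]])[0]-uv,[.5,0]).x
for n,c,uv,z in(("reglet","top",(294,283),.022),("reglet","scene",S(485,222),.022),("quoin","top",(344.5,259),.018),("block","top",(183,217),.022),("block","scene",S(163,505),.022)):
    print(n,c,ray(c,uv,z).round(3))
E
python3 run1.py
```

```text
cab [ 0.6358 -0.0293 -0.2051] yaw -11.8
[[-0.3, -1.0], [1.7, -0.7], [-0.8, 0.3], [1.4, -0.6], [1.4, -2.5], [-0.3, 0.3], [-1.4, 1.7]]
cab [ 0.6363 -0.0304 -0.203  -0.0025] yaw -11.6
[[0.2, -0.5], [2.1, -0.4], [-0.4, 0.6], [1.0, 0.0], [0.9, -1.9], [-0.6, 0.7], [-1.6, 2.3]]
tray [ 0.5838 -0.2109 -0.0337] yaw -1.9
[[-0.6, 0.1], [0.1, -0.2], [0.3, 0.3], [0.7, -0.5], [-0.6, 0.3]]
tray [ 0.5897 -0.2147 -0.0338 -0.0083] yaw -1.9
[[-0.3, 0.2], [0.1, 0.0], [0.0, 0.3], [0.8, -0.6], [-0.5, 0.1]]
scoop [0.5957 0.2128 0.1032] yaw 5.9
[[-0.8, -1.6], [-1.6, -2.1], [-1.4, 1.3], [-0.4, -0.2], [0.3, 0.1], [1.4, 0.6], [0.1, 0.1], [-0.9, 0.5], [-0.6, -2.6], [-0.2, -1.0], [0.6, 0.4], [0.0, -0.8], [0.5, 0.7], [0.7, -1.2]]
scoop [ 0.5956  0.2123  0.1036 -0.002 ] yaw 5.9
[[-0.5, -1.2], [-1.3, -1.8], [-1.1, 1.6], [-0.1, 0.2], [0.7, 0.4], [1.7, 0.9], [0.5, 0.4], [-1.0, 0.8], [-0.7, -2.2], [-0.3, -0.6], [0.4, 0.8], [-0.1, -0.4], [0.2, 1.1], [0.4, -0.7]]
reglet top [0.375 0.008]
reglet scene [0.389 0.008]
quoin top [ 0.382 -0.145]
block top [0.708 0.189]
block scene [0.708 0.184]
```

```bash
cat > overlay.py <<'E'
from fit import *
mm=lambda *a:np.array(a)/1000
def box(x0,x1,y0,y1,z0,z1): 
    c=[(x,y,z) for x in(x0,x1) for y in(y0,y1) for z in(z0,z1)]
    return [mm(*c[i])for i in range(8)],[(0,1),(2,3),(4,5),(6,7),(0,2),(1,3),(4,6),(5,7),(0,4),(1,5),(2,6),(3,7)]
def draw(im,c,q,b,x0,y0,s,col):
    X,E=b;uv=(proj(c,place(q,X))+.5-[x0,y0])*s
    for i,j in E: cv2.line(im,tuple(np.int32(uv[i]*8)),tuple(np.int32(uv[j]*8)),col,1,cv2.LINE_AA,3)
def go(Q,out):
    A=[]
    for c,x0,y0,w,h,s in(("top",162,138,200,150,4),("scene",195,150,190,180,4)):
        im=cv2.resize(cv2.imread(f"pics/{c}0.png")[y0:y0+h,x0:x0+w],None,fx=s,fy=s,interpolation=cv2.INTER_CUBIC)
        draw(im,c,Q["cab"],box(-87,82,-81,81,178,190),x0,y0,s,(255,255,0))
        draw(im,c,Q["cab"],box(-82,82,-73,73,0,178),x0,y0,s,(0,255,0))
        draw(im,c,Q["cab"],box(-82,-76,-63,63,4,18),x0,y0,s,(255,0,255))
        draw(im,c,Q["tray"],box(-65,65,-67.5,67.5,0,40),x0,y0,s,(255,0,0))
        draw(im,c,Q["scoop"],box(-36,36,-48,48,0,2),x0,y0,s,(0,0,255))
        draw(im,c,Q["scoop"],([mm(-36,-48,26),mm(-36,48,26),mm(-36,0,16),mm(-174,0,80)],[(0,1),(2,3)]),x0,y0,s,(0,0,255))
        A.append(im)
    A[1]=cv2.resize(A[1],None,fx=.83,fy=.83)
    cv2.imwrite(out[0],A[0]);cv2.imwrite(out[1],A[1])
if __name__=="__main__":
    go(dict(cab=(.6358,-.0293,-.2051),tray=(.5838,-.2109,-.0337),scoop=(.5957,.2128,.1032)),("pics/ov_t.png","pics/ov_s.png"))
E
python3 overlay.py
```

```text
(no output)
```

View pics/ov_t.png

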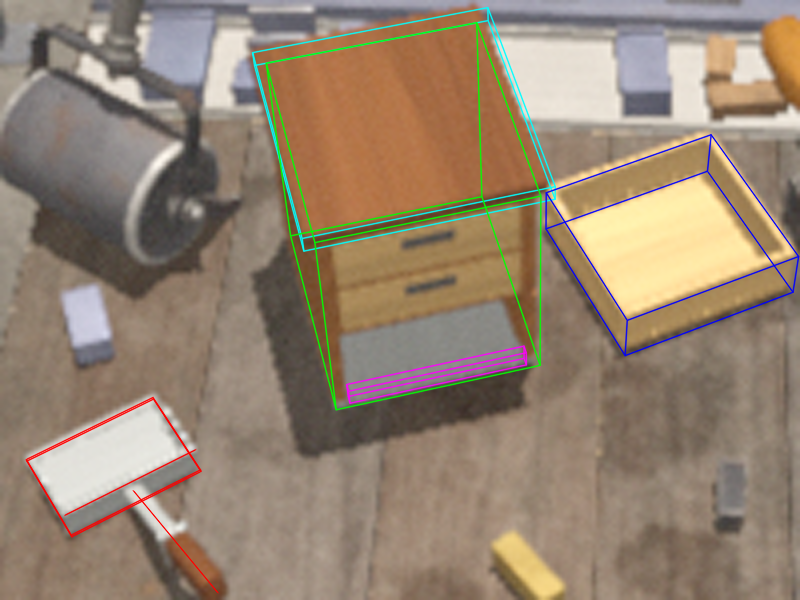

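View pics/ov_s.png

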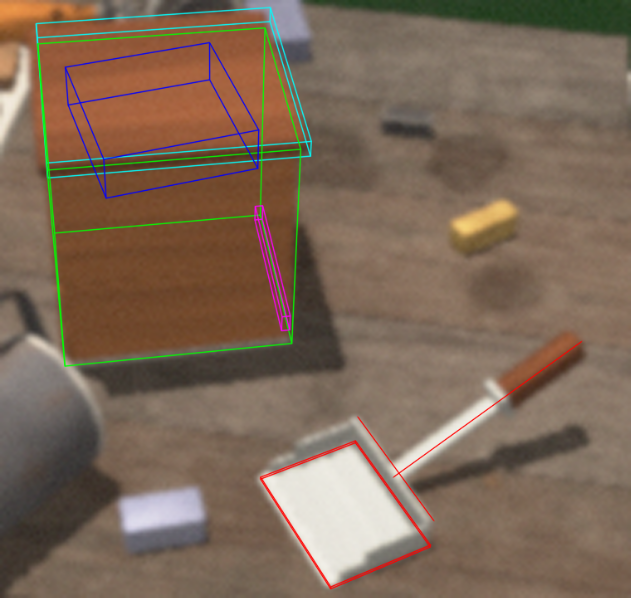

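Overlay fits: red pan and blue tray within about 1 px, and the cabinet about 2 px off at its far right. I'll refit the cabinet with more corners and test reachability of the whole plan.

```bash
cat > plan.py <<'E'
import numpy as np
from scipy.spatial.transform import Rotation as R
TRAY=(.5838,-.2109,-.0337);SCOOP=(.5957,.2128,.1032)
CAB=(.6358,-.0293,-.2051)
G=np.array([-.159,0,.073]);LEAN=28
def tool(yaw,pitch,p,ref=(0,0,0),lean=None,flip=False,dyaw=0):
    """TCP pose placing scoop point ref (scoop frame) at world p; pitch>0 nose up (deg); yaw rad"""
    A=R.from_euler("ZY",[yaw,-np.radians(pitch)])
    t=np.radians(LEAN if lean is None else lean)
    z=np.array([np.sin(t),0,-np.cos(t)]);y=np.array([0,-1. if not flip else 1.,0]);x=np.cross(y,z)
    B=R.from_matrix(np.c_[x,y,z])
    return np.array(p)+A.apply(G-np.array(ref)),(A*B).as_quat()
def cabw(x,z,y=0,c=None):
    c=c or CAB;s,k=np.sin(c[2]),np.cos(c[2]);return np.array([c[0]+k*x-s*y,c[1]+s*x+k*y,z])
BACK=(-.036,0,0);NOSE=(.036,0,0)
E
cat > t.py <<'E'
from plan import *;import fit,run1
from bench import *
o=run1.cab+[("top",run1.mm(82,-81,190),run1.Z(482,8)),("top",run1.mm(-82,-73,0),run1.Z(534,357)),("scene",run1.mm(82,81,190),run1.S(40,165))]
q,r=fit.fit(o,(.6,0));print("CAB",q,np.round(r,1).tolist())
for flip in(False,True):
 for L in(20,25,30,35,40):
  W={"grasp":tool(SCOOP[2],0,(*SCOOP[:2],0),lean=L,flip=flip),"deep":tool(CAB[2],0,cabw(.038,.004),lean=L,flip=flip),
  "deepup":tool(CAB[2],11,cabw(.002,.004),BACK,lean=L,flip=flip),"low":tool(CAB[2],-8,cabw(-.038,.008),lean=L,flip=flip)}
  for x in(-.10,-.13,-.15): W[f"out{x}"]=tool(CAB[2],11,cabw(x,.03),lean=L,flip=flip)
  for x in(-.10,-.13): W[f"flat{x}"]=tool(CAB[2],0,cabw(x,.03),lean=L,flip=flip)
  W["outhi"]=tool(CAB[2],11,cabw(-.13,.12),lean=L,flip=flip)
  for yy in(0,-.35,-.7): 
    W[f"dump{yy}"]=tool(yy,-50,(.57,-.213,.06),NOSE,lean=L,flip=flip);W[f"pre{yy}"]=tool(yy,11,(.57,-.213,.16),NOSE,lean=L,flip=flip)
  print(flip,L,{k:(inverse_kinematics(*v) is not None) for k,v in W.items()})
E
python3 t.py | grep -v '^\[\[' | grep -E "CAB|True|False"
```

```text
CAB [ 0.63737234 -0.02827629 -0.1978164 ] [[-0.7, -1.1], [1.2, -1.2], [-1.1, 0.2], [1.1, -0.4], [0.6, -2.3], [-0.5, 0.5], [-1.7, 2.3], [-0.0, -1.0], [0.5, 1.0], [1.1, -0.4]]
False 20 {'grasp': True, 'deep': True, 'deepup': True, 'low': True, 'out-0.1': False, 'out-0.13': False, 'out-0.15': False, 'flat-0.1': True, 'flat-0.13': False, 'outhi': False, 'dump0': True, 'pre0': True, 'dump-0.35': True, 'pre-0.35': False, 'dump-0.7': True, 'pre-0.7': True}
False 25 {'grasp': True, 'deep': True, 'deepup': True, 'low': True, 'out-0.1': False, 'out-0.13': False, 'out-0.15': False, 'flat-0.1': False, 'flat-0.13': False, 'outhi': False, 'dump0': True, 'pre0': True, 'dump-0.35': True, 'pre-0.35': False, 'dump-0.7': True, 'pre-0.7': True}
False 30 {'grasp': True, 'deep': True, 'deepup': False, 'low': True, 'out-0.1': False, 'out-0.13': False, 'out-0.15': False, 'flat-0.1': False, 'flat-0.13': False, 'outhi': False, 'dump0': True, 'pre0': False, 'dump-0.35': True, 'pre-0.35': False, 'dump-0.7': True, 'pre-0.7': False}
False 35 {'grasp': True, 'deep': True, 'deepup': False, 'low': True, 'out-0.1': F
[... 1198 characters left out ...]
0.13': False, 'outhi': False, 'dump0': True, 'pre0': False, 'dump-0.35': True, 'pre-0.35': False, 'dump-0.7': True, 'pre-0.7': False}
True 35 {'grasp': True, 'deep': True, 'deepup': False, 'low': True, 'out-0.1': False, 'out-0.13': False, 'out-0.15': False, 'flat-0.1': False, 'flat-0.13': False, 'outhi': False, 'dump0': True, 'pre0': False, 'dump-0.35': True, 'pre-0.35': False, 'dump-0.7': True, 'pre-0.7': False}
True 40 {'grasp': False, 'deep': True, 'deepup': False, 'low': True, 'out-0.1': False, 'out-0.13': False, 'out-0.15': False, 'flat-0.1': False, 'flat-0.13': False, 'outhi': False, 'dump0': True, 'pre0': False, 'dump-0.35': True, 'pre-0.35': False, 'dump-0.7': True, 'pre-0.7': False}
```

The default IK branch fails on the withdrawal poses. I'll identify the arm's kinematics from IK samples so I can search the redundancy myself.

```bash
cat > kin.py <<'E'
import numpy as np
from scipy.spatial.transform import Rotation as R
from scipy.optimize import least_squares
LIM=np.array([[-2.61,2.61],[-.41,2.15],[-1.48,1.57],[0,2.5],[-1.57,4.71],[.05,1.97],[-2.85,2.85]])
# params: 7 x (axis 3, point 3) at zero config + M(6)
def fk(p,q):
    q=np.atleast_2d(q);n=len(q);P=np.repeat(p[None,42:45],n,0);O=R.from_rotvec(np.repeat(p[None,45:48],n,0))
    for i in range(6,-1,-1):
        w=p[6*i:6*i+3];w=w/np.linalg.norm(w);c=p[6*i+3:6*i+6];r=R.from_rotvec(q[:,i:i+1]*w)
        P=r.apply(P-c)+c;O=r*O
    return P,O
E
cat > ident.py <<'E'
from kin import *
from bench import *
rng=np.random.default_rng(1);D=[]
D.append((read_eef_pos(),read_tcp_rot(),read_qpos()))
for _ in range(500):
    a=rng.uniform(-1.6,1.0);r=rng.uniform(.35,.85);p=[r*np.cos(a),r*np.sin(a),rng.uniform(.05,.5)]
    o=(R.from_euler("z",rng.uniform(-3,3))*R.from_rotvec(rng.normal(0,.5,3))*R.from_rotvec([np.pi,0,0])).as_quat()
    q=inverse_kinematics(p,o)
    if q is not None:D.append((p,o,q))
    if len(D)>150:break
P=np.array([d[0] for d in D],float);O=R.from_quat([d[1] for d in D]);Q=np.array([d[2] for d in D],float)
print(len(D),Q.std(0).round(2))
best=None
for k in range(16):
    phi=[-2.16,np.pi-2.16+0][k%2]+rng.normal(0,.1)
    h=[.3,.3,.6,.65,.9,1.0,1.1];p=[]
    for i in range(7):
        w=[0,0,[1,-1][(k//2)%2]] if i in(0,2,4,6) else [-np.sin(phi),np.cos(phi),0]
        if i==0:w=[0,0,1]
        p+=list(w)+[0,0,h[i]+rng.normal(0,.03)]
    p=np.array(p+[0,0,1.25]+list(R.from_euler("z",phi).as_rotvec()))
    def f(p):
        a,o=fk(p,Q);return np.r_[(a-P).ravel(),.3*(o*O.inv()).as_rotvec().ravel()]
    s=least_squares(f,p,max_nfev=150)
    if best is None or s.cost<best.cost:best=s
    print(k,s.cost)
    if s.cost<1e-4:break
np.save("kin.npy",best.x);r=best.fun;print(abs(r).max());np.set_printoptions(suppress=True)
print(best.x[:42].reshape(7,6).round(3))
E
python3 ident.py
```

```text
151 [0.64 0.38 0.62 0.43 0.66 0.4  1.71]
0 28.585657176535726
1 21.61491834545825
2 1.862109352324498e-20
8.087479297369526e-11
[[-0.    -0.    -2.013 -0.    -0.    -1.552]
 [-0.     1.059  0.    -0.     0.747  0.3  ]
 [-0.     0.    -1.142 -0.    -0.021  0.846]
 [ 0.     0.791 -0.    -0.     1.026  0.792]
 [ 0.    -0.    -1.286 -0.    -0.041  0.992]
 [ 0.     5.342  0.    -0.    -0.154  1.298]
 [-0.    -0.    -1.048  0.    -0.041  1.157]]
```

```bash
sed -i 's/^CAB=.*/CAB=(.6374,-.0283,-.1978)/' plan.py
cat >> kin.py <<'E'
PK=np.load("kin.npy")
MARG=.03
def ik(pos,quat,q0,w=1e-3):
    o0=R.from_quat(quat);mid=np.clip(q0,LIM[:,0]+MARG+1e-6,LIM[:,1]-MARG-1e-6)
    def f(q):
        a,o=fk(PK,q);return np.r_[(a[0]-pos)*5,(o[0]*o0.inv()).as_rotvec(),w*(q-q0)]
    s=least_squares(f,mid,bounds=(LIM[:,0]+MARG,LIM[:,1]-MARG),max_nfev=60)
    e=f(s.x)[:6];return s.x if abs(e).max()<3e-3 else None
def ikany(pos,quat,n=15,seed=0):
    rng=np.random.default_rng(seed);out=[]
    for _ in range(n):
        q=ik(pos,quat,rng.uniform(LIM[:,0],LIM[:,1]))
        if q is not None:out.append(q)
    return out
E
cat > t2.py <<'E'
from plan import *;from kin import *
for flip in(False,True):
 for L in(20,25,30):
  for x,pt,z in((-.10,11,.03),(-.13,11,.03),(-.13,11,.12),(-.13,6,.08),(-.13,0,.05)):
   s=ikany(*tool(CAB[2],pt,cabw(x,z),lean=L,flip=flip),n=10)
   print(flip,L,x,pt,z,len(s),[np.round(q,2).tolist() for q in s[:2]])
E
time python3 t2.py
```

```text
False 20 -0.1 11 0.03 0 []
False 20 -0.13 11 0.03 0 []
False 20 -0.13 11 0.12 0 []
False 20 -0.13 6 0.08 0 []
False 20 -0.13 0 0.05 0 []
False 25 -0.1 11 0.03 0 []
False 25 -0.13 11 0.03 0 []
False 25 -0.13 11 0.12 0 []
False 25 -0.13 6 0.08 0 []
False 25 -0.13 0 0.05 0 []
False 30 -0.1 11 0.03 0 []
False 30 -0.13 11 0.03 0 []
False 30 -0.13 11 0.12 0 []
False 30 -0.13 6 0.08 0 []
False 30 -0.13 0 0.05 0 []
True 20 -0.1 11 0.03 0 []
True 20 -0.13 11 0.03 0 []
True 20 -0.13 11 0.12 0 []
True 20 -0.13 6 0.08 0 []
True 20 -0.13 0 0.05 0 []
True 25 -0.1 11 0.03 0 []
True 25 -0.13 11 0.03 0 []
True 25 -0.13 11 0.12 0 []
True 25 -0.13 6 0.08 0 []
True 25 -0.13 0 0.05 0 []
True 30 -0.1 11 0.03 0 []
True 30 -0.13 11 0.03 0 []
True 30 -0.13 11 0.12 0 []
True 30 -0.13 6 0.08 0 []
True 30 -0.13 0 0.05 0 []
real	0m28.980s
user	0m29.420s
sys	0m0.091s
```

```bash
cat > t3.py <<'E'
from plan import *;from kin import *
from multiprocessing import Pool
import itertools
def job(a):
    L,ox,dy,pt=a
    n=len(ikany(*tool(CAB[2]+np.radians(dy),pt,cabw(ox,.035),lean=L),n=8))+ (len(ikany(*tool(CAB[2]+np.radians(dy),pt,cabw(ox,.035),lean=L,flip=True),n=8)))
    return n
A=list(itertools.product((22,28),(.03,0,-.03,-.06,-.1,-.13,-.16),(-90,-70,-50,-35,-20,-10,0,10,20,35,50,70,90),(10,)))
import os;print(os.cpu_count())
with Pool() as p:r=dict(zip(A,p.map(job,A,chunksize=2)))
for L in(22,28):
  for ox in(.03,0,-.03,-.06,-.1,-.13,-.16): print(L,ox,[r[(L,ox,d,10)] for d in(-90,-70,-50,-35,-20,-10,0,10,20,35,50,70,90)])
E
export OMP_NUM_THREADS=1; time timeout 500 python3 t3.py
```

```text
4
22 0.03 [5, 11, 11, 10, 10, 6, 4, 3, 2, 11, 12, 12, 12]
22 0 [5, 11, 10, 10, 10, 4, 4, 2, 2, 10, 12, 12, 12]
22 -0.03 [5, 11, 11, 10, 10, 4, 0, 0, 0, 10, 12, 12, 13]
22 -0.06 [5, 11, 11, 10, 4, 0, 0, 0, 0, 10, 12, 12, 12]
22 -0.1 [5, 11, 11, 10, 0, 0, 0, 0, 0, 0, 12, 12, 11]
22 -0.13 [5, 12, 11, 10, 0, 0, 0, 0, 0, 0, 11, 12, 11]
22 -0.16 [5, 12, 10, 8, 0, 0, 0, 0, 0, 0, 0, 12, 11]
28 0.03 [5, 11, 10, 10, 10, 5, 4, 2, 3, 11, 11, 12, 12]
28 0 [5, 11, 10, 10, 10, 4, 0, 0, 0, 11, 11, 12, 11]
28 -0.03 [5, 11, 11, 10, 4, 0, 0, 0, 0, 10, 11, 12, 10]
28 -0.06 [5, 11, 11, 10, 4, 0, 0, 0, 0, 0, 11, 12, 10]
28 -0.1 [5, 11, 11, 9, 0, 0, 0, 0, 0, 0, 11, 12, 10]
28 -0.13 [5, 11, 10, 9, 0, 0, 0, 0, 0, 0, 10, 12, 10]
28 -0.16 [5, 5, 10, 8, 0, 0, 0, 0, 0, 0, 0, 12, 10]
real	1m58.265s
user	6m57.943s
sys	0m0.232s
```

Yawing the scoop (handle to the left) while withdrawing makes the path reachable. I'll build a keyframe planner with a clearance check.

```bash
cat > keys.py <<'E'
from plan import *
import plan
from kin import ik,ikany,fk,PK,LIM
from scipy.spatial.transform import Slerp
LEAN=24;plan.LEAN=LEAN
D=np.radians
def C(ox,z,dev=0,pitch=0,oy=0,ref=(0,0,0)):   # cabinet-frame key: scoop ref point at (ox,oy,z)
    return (CAB[2]+D(dev),pitch,cabw(ox,z,oy),ref)
def W(yaw,pitch,p,ref=(0,0,0)): return (D(yaw),pitch,np.array(p),ref)
s6=np.degrees(SCOOP[2]);sx,sy=SCOOP[:2]
FETCH=[W(s6,0,(sx,sy,0)),W(s6,0,(sx,sy,.05)),W(-15,0,(.53,.19,.06)),W(-46,0,(.49,.09,.06))]
ENTER=[C(-.16,.032,-40),C(-.10,.028,-36),C(-.06,.028,-24),C(-.03,.026,-12),
 C(.012,.005,-8,-8,ref=NOSE),C(.036,.004,-2,-2,ref=NOSE),C(.060,.004,0,-1,ref=NOSE),C(.073,.004,0,-.5,ref=NOSE)]
EXIT=[C(.001,.004,0,11,ref=BACK),C(-.036,.006,-8,11,ref=BACK),C(-.04,.027,-10,11,ref=BACK),C(-.03,.032,-16,11),C(-.06,.034,-25,11),C(-.10,.036,-37,12),C(-.15,.045,-45,12)]
TY=-58
def DUMP(ty,back=-.012): 
    n=np.array([TRAY[0]-.0,TRAY[1]-.003,0])+back*np.array([np.cos(D(ty)),np.sin(D(ty)),0])
    return [W(ty,12,n-[.06*np.cos(D(ty)),.06*np.sin(D(ty)),-.12],NOSE),W(ty,10,n+[0,0,.10],NOSE),W(ty,-20,n+[0,0,.06],NOSE),W(ty,-52,n+[0,0,.045],NOSE)]
def pose(k,flip): return tool(k[0],k[1],k[2],k[3],flip=flip)
# geometry: scoop points + gripper points, cabinet boxes
def grid(x,y,z,n=(7,7,4)): return np.stack(np.meshgrid(np.linspace(*x,n[0]),np.linspace(*y,n[1]),np.linspace(*z,n[2])),-1).reshape(-1,3)
pan=np.r_[grid((-.036,.036),(-.048,.048),(0,.002),(9,9,2)),grid((-.036,.01),(-.048,.048),(.01,.022),(5,2,2)),grid((-.036,-.034),(-.048,.048),(.01,.026),(2,9,2))]
t=np.linspace(0,138,30);w=np.where(t>78,9,6)
hd=np.concatenate([np.c_[-36-t+dz*.42,sy_*w,16+t*.4663+dz*.9] for sy_ in(-1,1) for dz in(-11,11) for _ in[0]])/1000
thin=np.r_[t,t,t,t]<78;hd[thin,2]=(16+np.r_[t,t,t,t][thin]*.4663)/1000+np.sign(hd[thin,2]-(16+np.r_[t,t,t,t][thin]*.4663)/1000)*.006;hd[thin,0]=(-36-np.r_[t,t,t,t][thin])/1000
SC=np.r_[pan,hd]
GR=np.r_[grid((-.011,.011),(-.045,.045),(-.054,.019)),grid((-.043,.043),(-.043,.043),(-.2,-.054))]
BX=np.array([[-82,82,-73,73,76,178],[-87,82,-81,81,178,190],[-82,82,63,73,0,76],[-82,82,-73,-63,0,76],[-82,-76,-63,63,0,18],[-76,74,-63,63,-20,4],[74,82,-73,73,0,76]])/1000
TB=np.array([[-65,65,62.5,67.5,0,40],[-65,65,-67.5,-62.5,0,40],[60,65,-67,67,0,40],[-65,-60,-67,67,0,40],[-65,65,-67,67,0,5]])/1000
def sdf(X,B):
    c=(B[:,0::2]+B[:,1::2])/2;h=(B[:,1::2]-B[:,0::2])/2;d=abs(X[:,None]-c)-h
    return (np.linalg.norm(np.maximum(d,0),axis=2)+np.minimum(d.max(2),0)).min()
def loc(X,q): 
    c,s=np.cos(q[2]),np.sin(q[2]);d=X-[q[0],q[1],0];return np.c_[c*d[:,0]+s*d[:,1],-s*d[:,0]+c*d[:,1],d[:,2]]
def clear(p,quat,flip):
    o=R.from_quat(quat);g=o.apply(GR)+p
    _,q0=tool(0,0,(0,0,0),flip=flip);A=o*R.from_quat(q0).inv();s=A.apply(SC-G)+p
    return [round(1000*sdf(loc(X,q),B),1) for X in(s,g) for q,B in((CAB,BX),(TRAY,TB))]+[round(1000*min(s[:,2].min(),g[:,2].min()),1)]
def check(keys,flip,q,n=4,verbose=True):
    P=[pose(k,flip) for k in keys];ok=True
    for i,(p,o) in enumerate(P):
        seg=[(p,o)] if i==0 else [((1-u)*P[i-1][0]+u*p,Slerp([0,1],R.from_quat([P[i-1][1],o]))(u).as_quat()) for u in np.linspace(0,1,n+1)[1:]]
        cl=[];fail=0
        for a,b in seg:
            z=ik(a,b,q,w=3e-3)
            if z is None: fail+=1
            else: q=z
            cl.append(clear(a,b,flip))
        ok&=not fail
        if verbose: print(i,"FAIL%d"%fail if fail else "ok",np.min(cl,0).tolist(),q.round(2).tolist())
    return ok,q
E
cat > t4.py <<'E'
from keys import *
for flip in(False,True):
    s=ikany(*pose(ENTER[-1],flip),n=12)
    print(flip,len(s))
    for q in s[:2]: 
        print("exit");check(EXIT,flip,q)
        break
    s=ikany(*pose(FETCH[0],flip),n=12)
    for q in s[:1]: print("fetch");check(FETCH+ENTER,flip,q)
    for ty in(-75,-58,-45,-30,-10,0,15): print(ty,[len(ikany(*pose(k,flip),n=8)) for k in DUMP(ty)],[clear(*pose(k,flip),flip)[:4] for k in DUMP(ty)])
E
timeout 500 python3 t4.py
```

```text
False 8
exit
0 FAIL1 [-0.0, 64.4, 36.5, 91.3, 4.0] [0.5, 0.31, -0.7, 2.29, 1.02, 0.39, -2.82]
1 FAIL4 [0.5, 55.7, 41.6, 98.2, 4.5] [0.5, 0.31, -0.7, 2.29, 1.02, 0.39, -2.82]
2 FAIL4 [3.5, 54.6, 61.9, 125.0, 11.2] [0.5, 0.31, -0.7, 2.29, 1.02, 0.39, -2.82]
3 FAIL4 [4.3, 56.6, 67.3, 139.7, 25.1] [0.5, 0.31, -0.7, 2.29, 1.02, 0.39, -2.82]
4 FAIL2 [2.5, 63.8, 85.2, 173.1, 25.6] [-1.74, 0.64, 1.22, 2.46, -0.05, 0.24, -2.82]
5 ok [2.1, 68.2, 105.6, 211.7, 27.5] [-1.86, 0.84, 1.26, 2.36, -0.36, 0.48, -2.82]
6 ok [13.9, 77.7, 131.8, 256.1, 30.8] [-1.97, 1.0, 1.36, 2.32, -0.55, 0.7, -2.82]
fetch
0 ok [102.2, 303.9, 144.6, 301.7, -0.0] [-0.83, 0.2, 0.2, 2.4, 0.76, 0.25, -2.82]
1 ok [102.2, 303.9, 139.5, 302.8, 12.5] [-0.78, 0.07, 0.14, 2.38, 0.56, 0.38, -2.6]
2 ok [77.3, 277.2, 158.8, 320.5, 52.5] [-2.24, 0.26, 1.46, 2.4, 0.22, 0.52, -2.82]
3 ok [42.5, 177.9, 211.8, 351.4, 60.0] [-2.08, 0.63, 1.45, 2.3, -0.31, 0.74, -2.82]
4 ok [24.1, 102.6, 159.9, 284.5, 32.0] [-1.96, 0.61, 1.43, 2.39, -0.32, 0.63, -2.78]
5 ok [10.0, 73.8, 109.3, 238.6, 28.0] [-1.76, 0.58, 1.33, 2.34, -0.29, 0.55, -2.66]
6 ok
[... 5845 characters left out ...]
8), np.float64(14.5), np.float64(75.3), np.float64(181.7)]]
0 [0, 0, 3, 3] [[np.float64(87.7), np.float64(79.4), np.float64(227.2), np.float64(216.6)], [np.float64(74.8), np.float64(49.6), np.float64(175.8), np.float64(157.4)], [np.float64(74.7), np.float64(22.9), np.float64(131.5), np.float64(164.7)], [np.float64(74.5), np.float64(12.2), np.float64(88.4), np.float64(181.8)]]
15 [5, 6, 2, 2] [[np.float64(110.2), np.float64(76.6), np.float64(261.1), np.float64(204.1)], [np.float64(81.8), np.float64(47.6), np.float64(208.2), np.float64(145.8)], [np.float64(81.5), np.float64(22.4), np.float64(159.3), np.float64(157.2)], [np.float64(81.1), np.float64(11.3), np.float64(109.7), np.float64(181.7)]]
```

```bash
cat >> keys.py <<'E'
def DUMP2(ty,pt=10,back=-.012):
    u=np.array([np.cos(D(ty)),np.sin(D(ty)),0]);n=np.array([TRAY[0],TRAY[1]-.003,0])+back*u
    return [W(ty,12,(.47,-.08,.12)),W(ty,pt,n+[-.06,0,.11],NOSE),W(ty,pt,n+[0,0,.10],NOSE),W(ty,-20,n+[0,0,.06],NOSE),W(ty,-52,n+[0,0,.045],NOSE)]
def elbow(q):
    # joint-4 axis point and wrist point on the arm lines
    p=PK.copy();z=[];
    for i,h in((3,None),(5,None)):
        c=np.array([PK[6*i+3],0,PK[6*i+5]]);x=c[None]
        for j in range(i-1,-1,-1):
            w=PK[6*j:6*j+3];w=w/np.linalg.norm(w);cc=PK[6*j+3:6*j+6];x=R.from_rotvec(q[j]*w).apply(x-cc)+cc
        z+=x[0].round(2).tolist()
    return z
def trace(keys,flip,q,n=3):
    P=[pose(k,flip) for k in keys];out=[q];
    for i in range(1,len(P)):
        p,o=P[i];S=Slerp([0,1],R.from_quat([P[i-1][1],o]))
        for u in np.linspace(0,1,n+1)[1:]:
            z=ik((1-u)*P[i-1][0]+u*p,S(u).as_quat(),q,w=3e-3)
            if z is None or abs(z-q).max()>1.2: return out,i
            q=z
        out.append(q)
    return out,len(P)
E
cat > t5.py <<'E'
from keys import *
from multiprocessing import Pool
def job(a):
    flip,ty,seed=a;r=[]
    B=FETCH+ENTER;F=EXIT+DUMP2(ty)
    s=ikany(*pose(EXIT[2],flip),n=3,seed=seed)
    for q in s:
        f,nf=trace(F[2:],flip,q); b,nb=trace((B+EXIT[:3])[::-1],flip,q)
        r.append((flip,ty,nf,len(F)-2,nb,len(B)+3,q.round(2).tolist(),elbow(q),[elbow(z)[2] for z in f],[elbow(z)[2] for z in b]))
    return r
with Pool(4) as p: R_=sum(p.map(job,[(f,ty,s) for f in(False,True) for ty in(-55,15) for s in range(4)]),[])
seen=set()
for r in sorted(R_,key=lambda r:-(r[2]+r[4])):
    k=(r[0],r[1],r[2],r[4],round(r[6][2],0))
    if k in seen: continue
    seen.add(k);print(*r[:8],"elb zmin",min(r[8]),min(r[9]))
for k in FETCH+ENTER+EXIT: pass
print("dump clear",[clear(*pose(k,False),False) for k in DUMP2(-55)])
E
timeout 550 python3 t5.py | sed 's/np.float64//g'
```

```text
True -55 10 10 15 15 [0.91, 0.86, -1.45, 2.44, 1.79, 1.17, -0.48] [0.2, -0.29, 0.64, 0.28, 0.09, 0.3] elb zmin 0.62 0.63
True -55 10 10 15 15 [-0.04, 0.23, -0.39, 2.47, 1.61, 0.5, -0.69] [0.1, 0.0, 0.78, 0.28, 0.08, 0.31] elb zmin 0.74 0.77
True 15 5 10 15 15 [0.91, 0.86, -1.45, 2.44, 1.79, 1.17, -0.48] [0.2, -0.29, 0.64, 0.28, 0.09, 0.3] elb zmin 0.62 0.63
True 15 5 10 15 15 [-0.04, 0.23, -0.39, 2.47, 1.61, 0.5, -0.69] [0.1, 0.0, 0.78, 0.28, 0.08, 0.31] elb zmin 0.76 0.77
False -55 8 10 3 15 [0.84, 0.67, -1.34, 2.44, 1.74, 1.0, 2.61] [0.18, -0.23, 0.7, 0.28, 0.08, 0.3] elb zmin 0.66 0.68
False -55 8 10 3 15 [0.0, 0.23, -0.43, 2.47, 1.61, 0.51, 2.46] [0.11, -0.0, 0.78, 0.28, 0.08, 0.31] elb zmin 0.76 0.77
False 15 5 10 3 15 [0.84, 0.67, -1.34, 2.44, 1.74, 1.0, 2.61] [0.18, -0.23, 0.7, 0.28, 0.08, 0.3] elb zmin 0.66 0.68
False 15 5 10 3 15 [0.0, 0.23, -0.43, 2.47, 1.61, 0.51, 2.46] [0.11, -0.0, 0.78, 0.28, 0.08, 0.31] elb zmin 0.76 0.77
dump clear [[(13.4), (98.2), (147.7), (254.9), (112.5)], [(42.9), (60.6), (104.3), (167.9), (97.5)], [(24.4), (47.5), (45.5), (134.7), (87.5)], [(23.5), (24.7), (12.3), (150.8), (60.0)], [(45.9), (15.4), (42.2), (181.7), (45.0)]]
```

A fully feasible chain exists (elbow high, handle swung left). Next I'll compute the joint trajectory, approach and grasp.

```bash
cat > run2.py <<'E'
from keys import *
from bench import *
import cv2,json
FL=True;QB=np.array([-0.04,.23,-.39,2.47,1.61,.5,-.69])
F=EXIT[2:]+[C(-.17,.06,-45,12)]+DUMP2(-55)
QB=ik(*pose(EXIT[2],FL),QB)
f,nf=trace(F,FL,QB);b,nb=trace((FETCH+ENTER+EXIT[:3])[::-1],FL,QB)
print(nf,len(F),nb)
b=b[::-1]
np.savez("traj.npz",b=np.array(b),f=np.array(f))
print(b[0].round(2),f[-1].round(2))
p,o=pose(FETCH[0],FL);zt=R.from_quat(o).apply([0,0,1]);pre=p-.09*zt
qg=b[0];qpre=ik(pre,o,qg,w=3e-3);print("pre",qpre.round(2))
check(F,FL,QB)
q0=np.array(read_qpos())
# via: hand high & retracted
qd=R.from_euler("xyz",[np.pi,0,0]).as_quat()
via=ik(np.array([.36,-.05,.42]),o,(q0+qpre)/2,w=1e-2) 
print("via",None if via is None else via.round(2))
def sweep(a,c):
    r=[]
    for u in np.linspace(0,1,15):
        P,O=fk(PK,a+u*(c-a));g=O[0].apply(GR)+P[0];r.append((round(1000*min(sdf(loc(g,CAB),BX),sdf(loc(g,TRAY),TB))),round(1000*g[:,2].min())))
    return np.min(r,0).tolist()
print(sweep(q0,qpre)); 
if via is not None: print(sweep(q0,via),sweep(via,qpre))
np.savez("g.npz",pre=pre,o=o,p=p,qpre=qpre,qg=qg,via=via if via is not None else q0)
E
python3 run2.py | sed 's/np.float64//g'
```

```text
11 11 15
[ 0.17  0.31 -0.85  2.36  1.18  0.46  0.  ] [ 0.53  0.49 -0.25  1.55 -0.18  1.51  0.95]
pre [ 0.13 -0.04 -0.79  2.38  0.45  0.47  0.63]
0 ok [3.5, 54.6, 63.2, 131.8, 27.0] [-0.04, 0.23, -0.39, 2.47, 1.61, 0.5, -0.69]
1 ok [4.3, 56.6, 67.3, 139.7, 25.1] [-0.11, 0.25, -0.45, 2.45, 1.45, 0.62, -0.74]
2 ok [2.5, 63.8, 85.2, 173.1, 25.6] [-0.19, 0.29, -0.5, 2.4, 1.26, 0.77, -0.8]
3 ok [2.1, 68.2, 105.6, 211.7, 27.5] [-0.29, 0.37, -0.54, 2.3, 1.1, 0.96, -0.95]
4 ok [13.9, 77.7, 131.8, 256.1, 30.8] [-0.34, 0.39, -0.58, 2.26, 0.96, 1.06, -1.03]
5 ok [22.9, 105.2, 161.5, 292.3, 41.3] [-0.35, 0.34, -0.61, 2.28, 0.91, 1.08, -1.02]
6 ok [13.4, 95.3, 147.7, 254.9, 67.5] [-0.21, 0.05, -0.57, 2.4, 0.8, 1.0, -0.71]
7 ok [18.0, 60.6, 104.3, 167.9, 97.5] [-0.04, 0.01, -0.41, 2.45, 0.88, 0.8, -0.51]
8 ok [24.4, 47.5, 45.5, 134.7, 87.5] [-0.03, 0.14, -0.37, 2.34, 0.97, 0.8, -0.53]
9 ok [23.5, 24.7, 12.3, 135.7, 60.0] [0.3, 0.14, -0.29, 2.04, 0.12, 0.93, 0.56]
10 ok [23.8, 15.4, -2.4, 153.4, 43.6] [0.53, 0.49, -0.24, 1.55, -0.18, 1.51, 0.95]
via None
[-6, 133]
```

```bash
python3 - <<'E'
s=open("keys.py").read()
a=s.index("C(-.03,.032,-16,11)");e=s.index("]",a)
s=s[:a]+"C(-.03,.032,-13,11),C(-.06,.034,-21,11),C(-.08,.035,-28,11,oy=.003),C(-.10,.036,-36,12,oy=.006),C(-.15,.045,-45,12)"+s[e:]
s=s.replace("C(-.10,.028,-36),C(-.06,.028,-24),C(-.03,.026,-12)","C(-.10,.028,-36,oy=.006),C(-.08,.028,-27,oy=.003),C(-.06,.028,-20),C(-.03,.026,-12)")
s=s.replace("W(ty,-20,n+[0,0,.06],NOSE),W(ty,-52,n+[0,0,.045],NOSE)]\ndef elbow","W(-44,-15,n+[0,0,.075],NOSE),W(-32,-35,n+[0,0,.06],NOSE),W(-28,-54,n+[0,0,.048],NOSE)]\ndef elbow")
s=s.replace("(.47,-.08,.12)","(.46,-.08,.12)")
open("keys.py","w").write(s)
r=open("run2.py").read()
a=r.index("# via");b=r.index("def sweep")
r=r[:a]+"v1=q0.copy();v1[1]=-.2;v1[3]=1.9;v2=qpre.copy();v2[1]=-.35;v2[3]=2.2\n"+r[b:]
a=r.index("print(sweep(q0,qpre))")
r=r[:a]+"print(sweep(q0,v1),sweep(v1,v2),sweep(v2,qpre))\nnp.savez('g.npz',pre=pre,o=o,p=p,qpre=qpre,qg=qg,v1=v1,v2=v2)\n"
r=r.replace("check(F,FL,QB)","check(F,FL,QB);print('enter');check(FETCH+ENTER+EXIT[:3],FL,b[0])")
open("run2.py","w").write(r)
E
python3 run2.py | sed 's/np.float64//g'
```

```text
13 13 16
[ 0.17  0.31 -0.85  2.36  1.18  0.47  0.  ] [ 0.61  0.57 -0.45  1.46  0.08  1.66  1.24]
pre [ 0.13 -0.04 -0.8   2.38  0.44  0.47  0.63]
0 ok [3.5, 54.6, 63.2, 131.8, 27.0] [-0.04, 0.23, -0.39, 2.47, 1.61, 0.5, -0.69]
1 ok [4.6, 56.9, 68.4, 138.0, 25.1] [0.18, 0.28, -0.72, 2.47, 1.54, 0.65, -0.72]
2 ok [3.7, 64.5, 89.0, 166.2, 25.6] [0.09, 0.31, -0.77, 2.44, 1.37, 0.8, -0.8]
3 ok [2.9, 68.6, 107.3, 200.0, 27.4] [0.02, 0.36, -0.8, 2.38, 1.26, 0.92, -0.87]
4 ok [4.8, 74.7, 119.0, 227.9, 28.2] [-0.06, 0.44, -0.79, 2.3, 1.19, 1.05, -0.98]
5 ok [14.0, 81.7, 134.7, 258.5, 30.8] [-0.12, 0.46, -0.82, 2.25, 1.05, 1.16, -1.08]
6 ok [22.9, 105.2, 161.5, 292.3, 41.3] [-0.12, 0.41, -0.86, 2.27, 0.99, 1.17, -1.08]
7 ok [23.3, 98.0, 157.3, 260.0, 67.5] [0.08, 0.05, -0.87, 2.4, 0.81, 1.01, -0.73]
8 ok [23.7, 60.6, 104.3, 167.9, 97.5] [0.25, 0.02, -0.7, 2.44, 0.9, 0.81, -0.51]
9 ok [24.4, 47.5, 45.5, 134.7, 87.5] [0.25, 0.17, -0.65, 2.32, 1.02, 0.84, -0.55]
10 ok [28.8, 40.0, 44.5, 137.2, 75.0] [0.57, 0.05, -0.54, 2.15, 0.18, 0.84, 0.72]
11 ok [36.1, 24.6, 34.4, 158.7, 60.0] [0.68, 0.27, -0.5
[... 740 characters left out ...]
0.81, 2.36, 0.94, 0.64, -0.23]
8 ok [6.1, 63.9, 73.7, 153.7, 26.0] [0.39, 0.2, -0.78, 2.36, 0.96, 0.52, -0.02]
9 ok [1.0, 65.1, 50.9, 140.2, 5.0] [0.58, 0.25, -0.87, 2.26, 0.67, 0.58, 0.43]
10 ok [-0.0, 64.4, 51.5, 110.7, 4.0] [0.53, 0.26, -0.77, 2.33, 0.94, 0.42, 0.31]
11 ok [-0.0, 64.4, 33.2, 95.8, 4.0] [0.53, 0.3, -0.73, 2.3, 1.0, 0.39, 0.34]
12 ok [-0.0, 64.4, 21.5, 93.0, 4.0] [0.52, 0.32, -0.71, 2.28, 1.03, 0.39, 0.31]
13 ok [-0.1, 64.4, 27.9, 91.1, 3.9] [0.51, 0.4, -0.75, 2.43, 1.98, 0.49, -0.63]
14 ok [0.5, 55.7, 41.6, 98.2, 4.5] [0.4, 0.38, -0.81, 2.46, 1.78, 0.64, -0.72]
15 ok [3.5, 54.6, 61.9, 125.0, 11.2] [0.4, 0.32, -0.84, 2.45, 1.64, 0.63, -0.64]
[410, 231] [188, 369] [149, 133]
```

```bash
cat > dbg.py <<'E'
from keys import *
for k in EXIT[2:4]+EXIT[5:6]:
    p,o=pose(k,True);_,q0=tool(0,0,(0,0,0),flip=True);A=R.from_quat(o)*R.from_quat(q0).inv();s=loc(A.apply(SC-G)+p,CAB)
    for j,n in enumerate(("hood","board","left","right","lip","floor","back")):
        d=[sdf(x[None],BX[j:j+1]) for x in s];i=int(np.argmin(d));print(n,round(1000*d[i],1),(SC[i]*1000).round(),end="; ")
    print()
E
python3 dbg.py
python3 - <<'E'
from bench import *
import numpy as np,cv2
g=np.load("g.npz")
move_gripper(.05,60)
for k in("v1","v2","qpre"): move_j(g[k].tolist())
print(read_time_s(),read_eef_pos()-g["pre"],read_ft_force())
movel(g["p"].tolist(),g["o"].tolist(),speed=.1)
print(read_time_s(),read_eef_pos()-g["p"],read_ft_force(),read_qpos(),g["qg"])
for c,b in(("top",(150,220,100,90)),("scene",(255,215,140,126))):
    x,y,w,h=b;im=read_camera(c)[y:y+h,x:x+w,::-1]
    cv2.imwrite(f"pics/g_{c}.png",cv2.resize(im,(400,360),interpolation=cv2.INTER_CUBIC))
a=np.hstack([cv2.imread(f"pics/g_{c}.png") for c in("top","scene")]);cv2.imwrite("pics/g.png",a)
E
```

```text
hood 17.2 [-79.   6.  42.]; board 109.6 [-112.    9.   64.]; left 14.9 [-36.  48.  26.]; right 3.5 [ 36. -48.   0.]; lip 26.4 [-60.  -6.  21.]; floor 23.0 [-36. -24.   0.]; back 36.1 [36. 48.  0.]; 
hood 20.5 [ 10. -48.  22.]; board 121.0 [-112.    9.   64.]; left 7.2 [-36.  48.  26.]; right 8.3 [ 36. -48.   0.]; lip 7.2 [-36. -48.   0.]; floor 21.1 [-36. -48.   0.]; back 58.8 [36. 48.  0.]; 
hood 17.5 [10. 48. 22.]; board 119.5 [10. 48. 22.]; left 4.4 [-24.  48.  22.]; right 7.0 [ 36. -48.   0.]; lip 11.8 [-27.  48.   0.]; floor 26.3 [-27.  48.   0.]; back 100.3 [36. 48.  0.]; 
6.4833 [0.00134311 0.00116598 0.00142164] [0.44584565 0.29003676 0.51015669]
7.5333 [0.00064293 0.00050961 0.0008882 ] [-0.19035929 -0.16623927  0.76986731] [ 2.16412414e-03  2.59679458e-01 -6.72348972e-01  2.36458845e+00
  1.11096766e+00  4.08934143e-01  4.53376104e-02] [ 1.72384487e-01  3.06159877e-01 -8.52857610e-01  2.35930835e+00
  1.18433689e+00  4.65347825e-01  1.77405159e-03]
```

View pics/g.png

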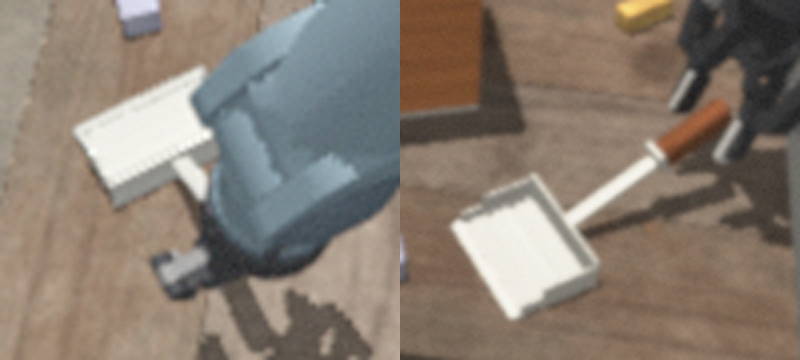

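Fingers straddle the wooden grip near its end (scene, around 705,125) with the pan still flat. Closing, lifting a little and checking.

```bash
cat > ex.py <<'E'
from keys import *
from bench import *
import cv2
FL=True
def goto(k,speed=.12,off=(0,0,0)):
    p,o=pose(k,FL);p=p+np.array(off)
    try: movel(p.tolist(),o.tolist(),speed=speed)
    except MotionError as e: print("MotionError",e);raise
def st(n=""):
    print(n,round(read_time_s(),1),"F",np.round(read_ft_force(),1),"T",np.round(read_ft_torque(),2),"gap",round(read_finger_gap(),4),"q",np.round(read_qpos(),2))
def shots(name,bt=(162,138,200,150),bs=(195,150,190,150)):
    A=[]
    for c,(x,y,w,h) in(("top",bt),("scene",bs)):
        A.append(cv2.resize(read_camera(c)[y:y+h,x:x+w,::-1],(400,int(400*h/w)),interpolation=cv2.INTER_CUBIC))
    H=min(a.shape[0] for a in A);cv2.imwrite(f"pics/{name}.png",np.hstack([a[:H] for a in A]))
E
python3 - <<'E'
from ex import *
move_gripper(.0,110);st("closed")
goto(FETCH[1],.1);st("lift")
shots("lift",(150,200,140,100),(255,195,140,100))
goto(FETCH[2],.15);goto(FETCH[3],.15);st("front");goto(ENTER[0],.15);st("pre-enter")
shots("front")
E
```

```text
closed 8.0 F [-2.7 -1.1  3.4] T [-0.04  0.37  0.  ] gap 0.0163 q [ 0.    0.26 -0.67  2.37  1.11  0.41  0.04]
lift 8.7 F [-0.4 -0.8 -2.9] T [-0.15  1.07 -0.01] gap 0.0166 q [ 0.13  0.14 -0.79  2.34  0.77  0.45  0.38]
front 10.2 F [-0.1  0.5 -2.1] T [0.79 0.76 0.04] gap 0.0167 q [-0.15  0.23 -0.78  2.23  0.72  0.96 -0.64]
pre-enter 10.9 F [-1.4  1.4 -2.5] T [0.87 0.67 0.04] gap 0.0167 q [-0.06  0.2  -0.71  2.32  0.76  0.86 -0.65]
```

View pics/front.png

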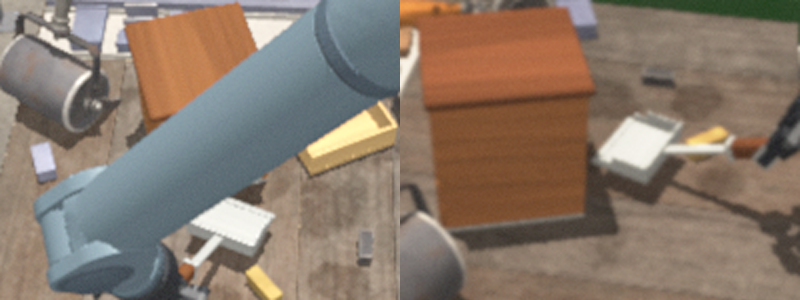

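Scoop is held level before the bin mouth (scene pan at about (640,145) in the crop). Next, a numeric check of the in-hand pose, then entry.

```bash
cat > seg.py <<'E'
from ex import *
from fit import proj
def inhand():
    o=R.from_quat(read_tcp_rot());p=np.array(read_eef_pos());_,q0=tool(0,0,(0,0,0),flip=True);A=o*R.from_quat(q0).inv()
    return lambda X:A.apply(np.atleast_2d(X)-G)+p
def compare(cams=("scene","top")):
    f=inhand()
    for c in cams:
        read_camera(c)
        for n,X in(("scoop_nose",(.036,0,0)),("scoop",(0,0,0)),("scoop_grip",(-.159,0,.073))):
            d=tip_of(c,n);print(c,n,"pred",proj(c,f(X))[0].round(1),[(np.round(e["at"],1).tolist(),round(e["confidence"],2)) for e in d[:2]])
E
python3 - <<'E'
from seg import *
compare()
f=inhand();im=read_camera("scene")
# pan mask: bright low-saturation pixels near the predicted pan
hsv=cv2.cvtColor(im,cv2.COLOR_RGB2HSV);m=((hsv[...,1]<45)&(hsv[...,2]>150)).astype(np.uint8)
c=proj("scene",f([[0,0,.01]]))[0].astype(int);m2=np.zeros_like(m);m2[c[1]-35:c[1]+35,c[0]-40:c[0]+40]=m[c[1]-35:c[1]+35,c[0]-40:c[0]+40]
n,l,s,ce=cv2.connectedComponentsWithStats(m2);i=1+np.argmax(s[1:,4]);print("bbox obs",s[i])
q=proj("scene",f([[36e-3,48e-3,0],[36e-3,-48e-3,0],[-36e-3,48e-3,.026],[-36e-3,-48e-3,.026],[-36e-3,48e-3,0]]));print(q.round(1).tolist())
E
```

```text
scene scoop_nose pred [295. 216.] [([290.7, 220.7], 0.93)]
scene scoop pred [307.6 220.9] [([308.3, 220.6], 0.59), ([245.5, 213.6], 0.17)]
scene scoop_grip pred [372.1 220.6] [([372.7, 217.0], 0.96)]
top scoop_nose pred [282.3 239.4] [([282.9, 237.6], 0.56)]
top scoop pred [276.5 249.5] []
top scoop_grip pred [246.8 282.5] [([247.0, 280.3], 0.77), ([330.2, 198.2], 0.32)]
bbox obs [289 203  58  28 742]
[[285.9, 226.3], [303.8, 205.5], [312.8, 228.7], [329.8, 207.0], [312.0, 236.7]]
```

Run:
```python
from seg import *
for k,s in zip(ENTER[1:6],(.1,.1,.1,.1,.08)):
    goto(k,s);st()
    if np.linalg.norm(np.array(read_ft_force())-[0,0,-2.7])>12: print("STOP");break
shots("in")
```

```text
12.1 F [-0.6 -0.7 -3.5] T [ 0.82  0.71 -0.05] gap 0.0164 q [-0.01  0.26 -0.66  2.27  0.84  0.82 -0.54]
 12.5 F [ 1.  -0.5 -2.8] T [0.7  0.79 0.04] gap 0.0164 q [ 0.06  0.2  -0.66  2.33  0.87  0.71 -0.37]
 12.9 F [ 1.3 -0.1 -3.8] T [0.61 0.82 0.07] gap 0.0167 q [ 0.13  0.17 -0.64  2.36  0.89  0.61 -0.2 ]
 13.3 F [ 0.2  0.8 -3.7] T [0.44 0.93 0.03] gap 0.0166 q [ 0.22  0.17 -0.61  2.37  0.91  0.49  0.02]
 13.9 F [-0.9  0.1 -1.7] T [0.1  0.46 0.02] gap 0.0164 q [ 0.38  0.21 -0.67  2.27  0.57  0.54  0.51]
```

View pics/in.png

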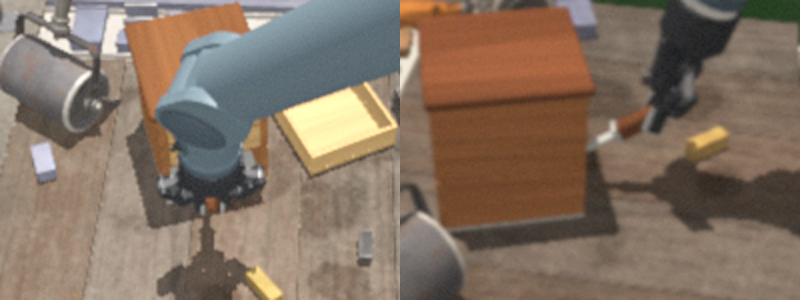

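Scoop is inside, with its handle passing under the hood at the front and no strike; the moment drop shows the nose on the bin floor. Now push to the back wall under force watch.

Run:
```python
from seg import *
ax=np.array([np.cos(CAB[2]),np.sin(CAB[2]),0])
goto(ENTER[6],.06);st("flat")
x=.036
while x<.086:
    x+=.004 if x<.064 else .002
    goto(C(x,.0035,0,-1,ref=NOSE),.05)
    F=np.array(read_ft_force());T=np.array(read_ft_torque());print(round(x,3),round(F@ax,1),round(F[2],1),round(T[1],2),round(read_time_s(),1))
    if F@ax<-14: break
st("end");print(read_eef_pos()-pose(C(x,.0035,0,-1,ref=NOSE),FL)[0])
```

```text
flat 14.7 F [-0.8  0.5 -0. ] T [ 0.01  0.5  -0.09] gap 0.0167 q [ 0.34  0.22 -0.57  2.34  0.84  0.37  0.39]
0.04 -0.7 0.2 0.35 15.0
0.044 -0.6 -0.1 0.22 15.3
0.048 0.6 -0.3 0.14 15.5
0.052 0.6 -0.4 -0.0 15.8
0.056 1.2 -0.1 0.03 16.0
0.06 -0.9 1.1 0.11 16.3
0.064 -0.7 1.8 0.08 16.5
0.066 -2.1 2.6 0.28 16.8
0.068 -3.8 2.1 0.31 17.0
0.07 -1.2 0.5 0.14 17.3
0.072 -1.3 0.9 0.18 17.5
0.074 -8.6 6.3 0.6 17.8
0.076 -12.6 8.4 1.32 18.0
0.078 -20.0 15.6 2.13 18.3
end 18.3 F [-19.8   2.7  15.6] T [0.55 2.13 0.35] gap 0.0165 q [ 0.36  0.29 -0.54  2.28  0.89  0.36  0.44]
[-0.006263    0.00066928 -0.00266392]
```

Resistance rose, dropped (bushes climbing the ramp), then went stiff at about the wall position. Next: tip the nose up while keeping light pressure on the wall.

Run:
```python
from seg import *
ax=np.array([np.cos(CAB[2]),np.sin(CAB[2]),0])
for p in(1,3,5,7,9,11,12.5):
    k=C(.0765-.0015*p/12-.072*np.cos(D(p)),.0045,0,p,ref=BACK)
    goto(k,.05)
    F=np.array(read_ft_force());T=np.array(read_ft_torque());print(p,round(F@ax,1),round(F[2],1),T.round(2),round(read_time_s(),1),(read_eef_pos()-pose(k,FL)[0]).round(4))
    if np.linalg.norm(F)>45: break
st()
```

```text
1 -12.4 8.4 [0.38 1.77 0.2 ] 18.6 [-0.0044  0.0006 -0.0022]
3 -10.7 5.9 [0.34 1.67 0.19] 18.9 [-0.0041  0.0005 -0.0022]
5 -9.4 4.7 [0.27 1.67 0.06] 19.2 [-0.0037  0.0004 -0.0021]
7 -9.1 4.5 [0.2  1.75 0.08] 19.6 [-0.0033  0.0004 -0.002 ]
9 -8.8 1.4 [0.16 1.8  0.07] 19.9 [-0.0029  0.0003 -0.0019]
11 -8.5 1.3 [0.2  1.96 0.05] 20.2 [-0.0025  0.     -0.0018]
12.5 -7.5 -0.6 [ 0.19  1.91 -0.01] 20.4 [-0.0023 -0.0001 -0.0017]
 20.4 F [-7.4  1.2 -0.6] T [ 0.19  1.91 -0.01] gap 0.0169 q [ 0.23  0.35 -0.47  2.45  2.13  0.43 -0.85]
```

Run:
```python
from seg import *
def weigh():
    f=[];t=[]
    for _ in range(12): f.append(read_ft_force());t.append(read_ft_torque());pause(.03)
    print("weigh F",np.mean(f,0).round(2),"T",np.mean(t,0).round(2),np.linalg.norm(np.mean(t,0)[:2]).round(3))
E1=[C(-.02,.006,-4,12,ref=BACK),C(-.036,.007,-8,12,ref=BACK),C(-.04,.028,-8,12,ref=BACK,oy=.002)]
for k in E1: goto(k,.06);st()
weigh()
```

```text
21.0 F [ 0.5 -0.5 -5.2] T [ 0.51  1.88 -0.04] gap 0.0163 q [ 0.16  0.32 -0.48  2.47  1.96  0.49 -0.83]
 21.5 F [ 0.3  0.2 -5. ] T [0.58 1.84 0.  ] gap 0.0165 q [ 0.11  0.32 -0.51  2.48  1.83  0.55 -0.84]
 22.0 F [ 0.1 -0.4 -5.3] T [ 0.61  1.89 -0.  ] gap 0.0164 q [ 0.11  0.25 -0.52  2.49  1.71  0.52 -0.73]
weigh F [-0.18  0.2  -5.32] T [ 0.66  1.86 -0.  ] 1.973
```

Load is about 5.3 N against about 3.0 N empty, consistent with all three bushes. J4 is near its limit, so I'll withdraw using my own IK, which keeps a margin.

```bash
cat >> seg.py <<'E'
def weigh():
    f=[];t=[]
    for _ in range(12): f.append(read_ft_force());t.append(read_ft_torque());pause(.03)
    print("weigh F",np.mean(f,0).round(2),"Txy",np.linalg.norm(np.mean(t,0)[:2]).round(3),round(read_time_s(),1))
def jpath(keys,n=2):
    """move_j through the keys; first key = present target"""
    q=np.array(read_qpos());P=[pose(k,FL) for k in keys]
    for i in range(1,len(P)):
        S=Slerp([0,1],R.from_quat([P[i-1][1],P[i][1]]))
        for u in np.linspace(0,1,n+1)[1:]:
            z=ik((1-u)*P[i-1][0]+u*P[i][0],S(u).as_quat(),q,w=3e-3)
            if z is None or abs(z-q).max()>.6: raise RuntimeError(("ik",i,u))
            move_j(z.tolist());q=z
        st(i)
E
python3 - <<'E'
from seg import *
now=C(-.04,.028,-8,12,ref=BACK,oy=.002)
jpath([now]+[C(-.03,.033,-13,11)]+EXIT[4:],n=2)
weigh();shots("out",(162,138,200,150),(235,150,160,120))
E
```

```text
1 23.0 F [ 1.1 -0.6 -5.3] T [0.81 1.69 0.01] gap 0.0167 q [ 0.35  0.32 -0.89  2.46  1.57  0.71 -0.71]
2 23.5 F [-0.4 -0.2 -5.5] T [ 1.06  1.59 -0.01] gap 0.0164 q [ 0.25  0.37 -0.93  2.43  1.42  0.86 -0.8 ]
3 24.0 F [ 0.4  0.1 -5. ] T [ 1.2   1.43 -0.04] gap 0.0161 q [ 0.16  0.42 -0.94  2.37  1.31  0.99 -0.89]
4 24.5 F [ 0.  -0.4 -4.9] T [ 1.51  1.25 -0.02] gap 0.0165 q [ 0.06  0.5  -0.93  2.29  1.24  1.12 -1.  ]
5 25.0 F [ 1.1  0.5 -4.6] T [1.68 1.01 0.01] gap 0.0164 q [-0.01  0.52 -0.95  2.25  1.1   1.23 -1.11]
weigh F [ 0.04 -0.19 -5.25] Txy 1.941 25.4
```

View pics/out.png

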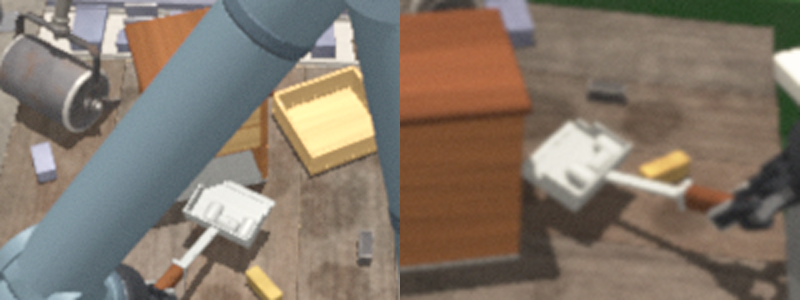

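Bushes are visible in the pan (scene crop about (605,155) and (575,180)), and the load is unchanged at 5.25 N. Carry to the tray and tip.

Run:
```python
from seg import *
K=[EXIT[-1],C(-.17,.06,-45,12)]+DUMP2(-55)
jpath(K[:5],n=2)
jpath(K[4:],n=3)
pause(.8);weigh()
shots("dump",(230,140,160,120),(195,130,190,142))
```

```text
1 26.0 F [ 0.4 -0.5 -4.3] T [ 1.64  1.02 -0.  ] gap 0.0165 q [-0.01  0.47 -0.99  2.27  1.04  1.24 -1.11]
2 26.7 F [-0.6  0.8 -5.9] T [1.75 1.02 0.03] gap 0.0165 q [ 0.23  0.07 -1.02  2.4   0.83  1.02 -0.74]
3 27.4 F [-0.1  0.1 -4.1] T [1.47 0.96 0.03] gap 0.0166 q [ 0.41  0.03 -0.85  2.43  0.91  0.81 -0.52]
4 27.9 F [-0.8  0.4 -4. ] T [1.38 1.   0.  ] gap 0.0163 q [ 0.38  0.2  -0.8   2.32  1.05  0.86 -0.57]
1 29.3 F [ 0.4  0.5 -4.9] T [ 0.58  0.57 -0.02] gap 0.0164 q [ 0.74  0.06 -0.73  2.14  0.2   0.85  0.7 ]
2 30.1 F [ 1.   0.6 -3.2] T [-0.02 -0.12  0.03] gap 0.0163 q [ 0.83  0.3  -0.69  1.83  0.12  1.25  1.11]
3 30.9 F [-0.   0.9 -2.7] T [-0.36 -0.72  0.  ] gap 0.0169 q [ 0.73  0.61 -0.63  1.45  0.16  1.67  1.17]
weigh F [-0.06  0.08 -2.96] Txy 0.785 32.1
```

View pics/dump.png

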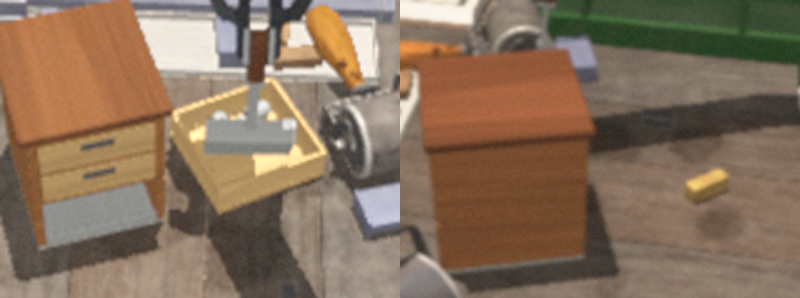

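Three grey bushes are in the tray (top crop about (220,118), (262,107), (290,125)) and the load is back to the empty 2.96 N. Retreat and lay the scoop down.

Run:
```python
from seg import *
d=DUMP2(-55);l=d[-1]
up=(l[0],l[1],l[2]+[0,0,.06],NOSE)
K=[l,up,W(-44,-10,d[2][2]+[-.04,0,.06],NOSE),W(-50,0,(.46,-.08,.13)),W(-46,0,(.47,.0,.10)),FETCH[3],FETCH[2],W(s6,0,(sx,sy,.04))]
jpath(K,n=3)
shots("tray",(280,155,90,72),(255,195,140,112))
goto(W(s6,0,(sx,sy,.006)),.08);st()
for z in(.003,.001,0,-.001):
    goto(W(s6,0,(sx,sy,z)),.03);F=read_ft_force();print(z,np.round(F,1),np.round(read_ft_torque(),2))
    if F[2]>0: break
```

```text
1 33.0 F [ 0.3  0.9 -3.3] T [-0.31 -0.77 -0.01] gap 0.0163 q [ 0.74  0.56 -0.64  1.39  0.13  1.78  1.17]
2 34.2 F [ 0.6 -0.2 -1.6] T [ 0.43  0.35 -0.02] gap 0.0165 q [ 0.79 -0.23 -0.71  2.2   0.01  0.93  0.87]
3 35.1 F [ 0.2  0.  -2. ] T [ 0.73  0.64 -0.05] gap 0.0167 q [ 0.76 -0.38 -1.14  2.37  0.07  0.8   0.28]
4 36.0 F [-0.3 -0.9 -2.6] T [ 0.67  0.8  -0.02] gap 0.0168 q [ 0.83 -0.21 -1.45  2.34  0.29  0.79 -0.05]
5 37.0 F [-0.7 -0.8 -2.4] T [ 0.67  0.7  -0.03] gap 0.0167 q [ 0.19  0.36 -1.16  2.21  0.87  1.08 -0.75]
6 37.8 F [-0.2 -0.6 -2.3] T [ 0.26  0.94 -0.03] gap 0.0162 q [ 0.36  0.3  -1.32  2.31  0.97  0.86 -0.34]
7 38.6 F [-0.9 -0.1 -2.5] T [-0.1   1.07  0.02] gap 0.0166 q [ 0.6   0.38 -1.32  2.33  1.14  0.64  0.11]
 39.3 F [ 0.3  1.7 -0.8] T [0.21 0.11 0.17] gap 0.0169 q [ 0.47  0.44 -1.19  2.35  1.3   0.63 -0.04]
0.003 [-0.1  1.5  3.1] [ 0.3  -0.51  0.37]
```

View pics/tray.png

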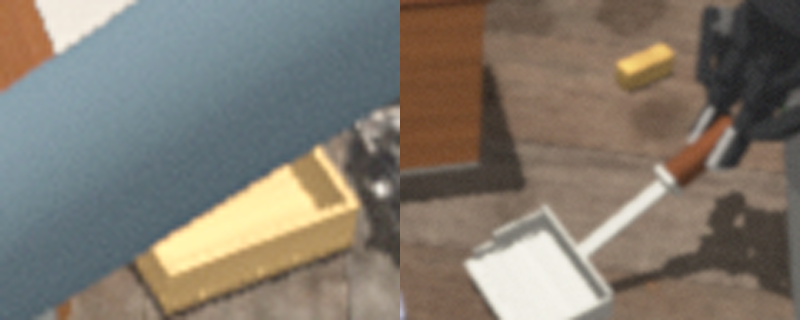

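Run:
```python
from seg import *
for z in(.002,.001,0):
    goto(W(s6,1.5,(sx,sy,z)),.03);F=read_ft_force();print(z,np.round(F,1),np.round(read_ft_torque(),2))
    if F[2]>1: break
move_gripper(.05,60);st("open")
p=np.array(read_eef_pos());o=R.from_quat(read_tcp_rot())
movel((p-.10*o.apply([0,0,1])).tolist(),None,speed=.08);st("back")
# swing clear, hand high
q=np.array(read_qpos());q[1]=max(q[1]-.25,-.35);move_j(q.tolist())
q[0]+=.9;move_j(q.tolist());st("away")
pause(.5)
a=cv2.resize(read_camera("top")[138:288,162:362,::-1],(400,300),interpolation=cv2.INTER_CUBIC)
b=cv2.resize(read_camera("top")[160:235,285:385,::-1],(400,300),interpolation=cv2.INTER_CUBIC)
s=cv2.resize(read_camera("scene")[140:330,195:385,::-1],(300,300),interpolation=cv2.INTER_CUBIC)
cv2.imwrite("pics/final.png",np.vstack([np.hstack([a,b]),np.hstack([s,np.zeros((300,500,3),np.uint8)])]))
from fit import *
for n in("block","reglet","quoin","spacer","bush_a"): print(n,[(c,[(np.round(e["at"]).tolist(),round(e["confidence"],2)) for e in look_for(c,n)[:3]]) for c in("top","scene")])
```

```text
0.002 [-1.5  1.7  5.9] [ 0.32 -0.6   0.17]
open 40.3 F [ 0.1  0.1 -0.7] T [-0.    0.47  0.03] gap 0.05 q [ 0.43  0.45 -1.15  2.37  1.4   0.62 -0.14]
back 42.9 F [ 0.8  0.1 -0.5] T [-0.09  0.45 -0.05] gap 0.0501 q [ 0.67 -0.16 -1.29  2.4   0.18  0.41  0.88]
away 44.7 F [0.6 0.3 0. ] T [0.54 0.3  0.04] gap 0.0501 q [ 1.57 -0.35 -1.29  2.4   0.18  0.41  0.88]
block [('top', [([182.0, 218.0], 0.74)]), ('scene', [([245.0, 304.0], 0.68)])]
reglet [('top', [([260.0, 186.0], 0.37)]), ('scene', [([339.0, 221.0], 0.72)])]
quoin [('top', []), ('scene', [([315.0, 186.0], 0.57), ([242.0, 204.0], 0.23)])]
spacer [('top', [([393.0, 222.0], 0.69)]), ('scene', [([280.0, 159.0], 0.54)])]
bush_a [('top', [([317.0, 192.0], 0.6)]), ('scene', [])]
```

Run:
```python
from seg import *
from fit import place
im=read_camera("top");hsv=cv2.cvtColor(im,cv2.COLOR_RGB2HSV)
q=proj("top",place(TRAY,[[.063,.065,.02],[.063,-.065,.02],[-.063,-.065,.02],[-.063,.065,.02]]))
m=np.zeros(im.shape[:2],np.uint8);cv2.fillPoly(m,[np.int32(q)],1)
g=(m>0)&(hsv[...,1]<70)
n,l,s,c=cv2.connectedComponentsWithStats(g.astype(np.uint8))
print("tray px",m.sum(),[(s[i,4],c[i].round(1).tolist()) for i in range(1,n) if s[i,4]>8])
for y in range(172,224,2): print("".join("#" if g[y,x] else ("." if m[y,x] else " ") for x in range(296,362)))
for cam in("top","scene"):
    read_camera(cam);print(cam,[(k,[(np.round(e["at"]).tolist(),round(e["confidence"],2)) for e in tip_of(cam,k)[:2]]) for k in("scoop","scoop_nose","scoop_grip")])
print(cam,[(np.round(e["at"]).tolist(),round(e["confidence"],2)) for e in look_for("top","bush_a")])
```

```text
tray px 1593 [(np.int32(1065), [335.6, 198.6]), (np.int32(67), [316.6, 188.9])]
                                                                  
                                                                  
                                         ##                       
                                   #########                      
                              ################                    
                        .######################                   
                  ..###...#######################                 
             .....#######..#######################                
       ...........#######...########################              
  ...............#######....#########################             
   ..............#######...############################           
     ...............###....#############################          
      ......................#############################         
       .....................###############################       
        ...................#################################      
          .....
[... 353 characters left out ...]
##############                   
                 ......###################                        
                   ...###############                             
                    ###########                                   
                     #####                                        
                                                                  
top [('scoop', [([189.0, 252.0], 0.77), ([383.0, 226.0], 0.24)]), ('scoop_nose', [([184.0, 245.0], 0.7)]), ('scoop_grip', [([213.0, 284.0], 0.75)])]
scene [('scoop', [([297.0, 306.0], 0.84)]), ('scoop_nose', [([340.0, 223.0], 0.62)]), ('scoop_grip', [([363.0, 253.0], 0.97)])]
scene [([261.0, 179.0], 0.61), ([314.0, 191.0], 0.43)]
```

The arm still hides part of the tray; move it to the high start-side posture and count the bushes.

Run:
```python
from seg import *
from fit import place
a=np.array(read_qpos());b=np.load("g.npz")["v1"];r=[]
for u in np.linspace(0,1,15):
    P,O=fk(PK,a+u*(b-a));g=O[0].apply(GR)+P[0];r.append((min(sdf(loc(g,CAB),BX),sdf(loc(g,TRAY),TB)),g[:,2].min()))
print(np.min(r,0))
if np.min(r)>.05: move_j(b.tolist())
pause(.3);im=read_camera("top");hsv=cv2.cvtColor(im,cv2.COLOR_RGB2HSV)
q=proj("top",place(TRAY,[[.063,.065,.02],[.063,-.065,.02],[-.063,-.065,.02],[-.063,.065,.02]]))
m=np.zeros(im.shape[:2],np.uint8);cv2.fillPoly(m,[np.int32(q)],1);g=(m>0)&(hsv[...,1]<70)
n,l,s,c=cv2.connectedComponentsWithStats(g.astype(np.uint8))
for i in range(1,n):
    if s[i,4]>8: print(int(s[i,4]),c[i].round(1).tolist())
for y in range(172,224,2): print("".join("#" if g[y,x] else ("." if m[y,x] else " ") for x in range(296,362)))
print([(np.round(e["at"]).tolist(),round(e["confidence"],2)) for e in look_for("top","bush_a")])
print([(k,[(np.round(e["at"]).tolist(),round(e["confidence"],2)) for e in tip_of("top",k)[:2]]) for k in("reglet","quoin","block","spacer")],read_time_s())
```

```text
[0.14133043 0.17126143]
136 [329.6, 187.0]
67 [316.6, 188.9]
                                                                  
                                                                  
                                         ..                       
                                   .........                      
                              ......#####.....                    
                        ........###########....                   
                  ..###........###########.......                 
             .....#######....############.........                
       ...........#######...########................              
  ...............#######....#######..................             
   ..............#######...#######.....................           
     ...............###....######.......................          
      ........................##.........................         
       ....................................................       
        ....................................................      
          ........................
[... 236 characters left out ...]
             .....................................              
                ...............................                   
                 .........................                        
                   ..................                             
                    ...........                                   
                     .....                                        
                                                                  
[([326.0, 193.0], 0.56), ([344.0, 258.0], 0.26), ([262.0, 189.0], 0.25)]
[('reglet', []), ('quoin', [([345.0, 263.0], 0.62), ([211.0, 283.0], 0.56)]), ('block', [([183.0, 220.0], 0.46)]), ('spacer', [([386.0, 226.0], 0.93)])] 48.3417
```

```bash
python3 -c "
from bench import *
pause(.3);print(sign_off(),read_time_s())"
```

```text
the job is handed in; nothing more can be done
the job is handed in; nothing more can be done
```

The job is handed in at about 49 s of the 72 s allowed. My last checks show all three bushes in the tray and the scoop back on the table. I could not view a last picture of the scene because the 12-picture limit was used up, so those checks are numeric. `sign_off` gave no verdict.

I took the scoop by its grip and entered the bin with the handle swung to the left, because the arm could not reach a straight line in or out. I pushed to the back wall with the force watched (about 20 N at most in the steps I read), tipped the nose up about 12°, withdrew and tipped the load into the tray. The scoop went back to its starting place, where I let go and moved the arm clear.

**What the last checks showed:**
- **Load:** 5.3 N while carrying, against about 3 N empty, which fits three bushes. It read 2.96 N after tipping.
- **Tray:** the top camera shows metallic areas of 67 and 136 pixels, read as one bush plus two touching each other. The picture taken while tipping also showed three.
- **Scoop:** detections after release agree with the starting ones to about 3 pixels in the top view. In the scene view, `scoop` was about 6 pixels off.
- **Cabinet upper part:** no force reading pointed to contact with it.
- **Bystanders:** detections sit within a few pixels of where they started.

**What disagreed or failed:**
- **Scoop tilt in the gripper:** the nose met the table a few millimetres early when laid down, so the scoop had turned about 1.5° in the grip. I corrected for it before letting go.
- **Detector errors:** the scene camera's last `scoop_nose` result landed on the brass rule, so I ignored it. The detector found the rule in the scene view, but not at its place in the top view. It never reported all three bushes separately.

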